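# Reload and start the bench drying warmer

### The job

The sand in the brass dishes on the drying warmer is dry: set those dishes out on the cork mat, and stand every waiting glass dish on the deck in a neat row, each in the middle of a bay of its own. Then seat the clear cover over them, with both lugs fully down on the pegs, and after that turn the inner timer knob until its pointer is at the long tick, without turning the outer ring. Keep the dishes level, set the cover down gently rather than dropping it, and leave the other things on the table where they are.

Things in the scene. Friction and masses are not known exactly. Their poses are not given: they have to be found in the camera images.
- warmer: White bench drying warmer, fixed. Deck 100 mm (its x) by 262 mm (its y), surface 24 mm above the table; at the +y end a control pod 100 x 90 mm, 42 mm high, centred at y = +178 mm. Origin on the table under the deck's centre, z up. Three bays in a row along y, 66 mm apart, parted by two steel wire dividers along x (59 mm long, 3 mm thick, 9 mm high) at y = -33 and 33 mm.
- peg_a (a point): Tip of the locating peg near the pod, at y = +116 mm; its twin stands at y = -116 mm. Steel, upright, 9 mm thick, 16 mm high over the deck, the upper 6 mm coned to 3 mm.
- deck (a point): Centre of the deck surface (24 mm above the table), axes as the warmer's.
- bay_1 (a point): Centre of the deck surface in the bay nearest the control pod (y = +66 mm from the deck's centre).
- bay_2 (a point): The same for the middle bay (deck centre).
- bay_3 (a point): The same for the bay farthest from the pod (y = -66 mm).
- cover: Clear plastic cover, open below, 74 mm (x) by 206 mm (y), 36 mm high, walls 4 mm, about 0.28 kg. Black bar handle along y over its middle: 94 mm long, 14 mm thick, 50 to 66 mm above the lower edge. Steel lugs 6 mm thick at the lower edge, with a hole 116 mm from the middle: round 11.5 mm at +y, slot 11.5 x 15 mm at -y; fits either way round. Origin: centre of the lower edge, z up.
- drawer_chest: Bystander: fixed wooden drawer chest behind the glass dishes, 191 mm (x) by 272 mm (y), 194 mm high; its top drawer stands open, so that its front with knobs reaches 145 mm before the origin, 130 to 175 mm above the table. Origin under its centre. Keep the hand clear of it.
- mat: Cork mat, fixed, 76 mm (its x) by 220 mm (its y), 5 mm thick; origin under its centre.
- timer (a joint): Angle (rad) of the inner knob, the drying timer: bright metal, round, 25 mm thick, standing out of the outer ring from 55 to 81 mm above the table, black pointer line on top. Grows clockwise seen from above, stops at 0 and 4.71; the pointer meets the long tick at 2.356. Turns lightly (0.02 N m) and stays where it is left.
- timer_top (a point): Centre of the inner knob's top face, 81 mm above the table, on the axis of both knobs.
- long_tick (a point): Middle of the one long, broad black tick on the dial, 34 mm from the knob axis toward the warmer's +x (12 o'clock seen from the robot): the normal drying time. The other ticks are short and thin.
- warmth (a joint): Angle (rad) of the outer ring knob, the warmth setting: black, knurled, 52 mm across, from 43 to 55 mm above the table, round the foot of the inner knob; it turns on its own (0.025 N m). Leave it as it is.
- warmth_mark (a point): Outer end of the white mark on the outer ring knob, 25 mm from the axis; it moves when the ring is turned.
- brass_dish_1: Shallow brass dish of dried sand, round, 60 mm across the rim, 40 mm across the foot, 13 mm high, flaring walls, 60 g; two or three of them stand in the bays at the start. Origin: centre of the underside, z up. None if absent.
- brass_dish_2: Shallow brass dish of dried sand, round, 60 mm across the rim, 40 mm across the foot, 13 mm high, flaring walls, 60 g; two or three of them stand in the bays at the start. Origin: centre of the underside, z up. None if absent.
- brass_dish_3: Shallow brass dish of dried sand, round, 60 mm across the rim, 40 mm across the foot, 13 mm high, flaring walls, 60 g; two or three of them stand in the bays at the start. Origin: centre of the underside, z up. None if absent.
- glass_dish_1: Straight-walled glass dish of washed brass filings, round, 55 mm across, 19 mm high, 55 g; two or three of them wait on the table. Origin: centre of the underside, z up. None if absent.
- glass_dish_2: Straight-walled glass dish of washed brass filings, round, 55 mm across, 19 mm high, 55 g; two or three of them wait on the table. Origin: centre of the underside, z up. None if absent.
- glass_dish_3: Straight-walled glass dish of washed brass filings, round, 55 mm across, 19 mm high, 55 g; two or three of them wait on the table. Origin: centre of the underside, z up. None if absent.
- pencil: Green pencil, 124 x 7 mm, lying loose on the table; a bystander. Origin: centre of its underside.
- tweezers: Steel tweezers, 129 x 17 x 8 mm, lying loose on the table; a bystander. Origin: centre of its underside.
- blower: Dark red rubber blower bulb, 110 x 49 x 44 mm, lying loose on the table; a bystander. Origin: centre of its underside.
- spoon_round: Round brass spoon, 173 x 38 x 12 mm, lying loose on the table; a bystander. Origin: centre of its underside.
Things that resemble listed ones, but are neither listed nor needed, are in the scene too. Leave any blue look-alike of the glass_dish_2 alone.

How it is judged:
On the way, in this order (a step that is already met when the one before it is completed fails the run):
1. the dried brass dishes are on the mat and every glass dish stands in a bay of its own (x of brass_dish_1 in the frame of mat between -0.026 and 0.026 m and y of brass_dish_1 in the frame of mat between -0.098 and 0.098 m and z of brass_dish_1 in the frame of mat between 0.002 and 0.009 m and angle between each of brass_dish_1, brass_dish_2, brass_dish_3's own z axis and vertical below 0.1 rad and x of brass_dish_2 in the frame of mat between -0.026 and 0.026 m and y of brass_dish_2 in the frame of mat between -0.098 and 0.098 m and z of brass_dish_2 in the frame of mat between 0.002 and 0.009 m and x of brass_dish_3 in the frame of mat between -0.026 and 0.026 m and y of brass_dish_3 in the frame of mat between -0.098 and 0.098 m and z of brass_dish_3 in the frame of mat between 0.002 and 0.009 m and (horizontal distance between glass_dish_1 and bay_1 below 0.009 m or horizontal distance between glass_dish_1 and bay_2 below 0.009 m or horizontal distance between glass_dish_1 and bay_3 below 0.009 m) and z of glass_dish_1 in the frame of deck between -0.003 and 0.003 m and angle between each of glass_dish_1, glass_dish_2, glass_dish_3's own z axis and vertical below 0.06 rad and (horizontal distance between glass_dish_2 and bay_1 below 0.009 m or horizontal distance between glass_dish_2 and bay_2 below 0.009 m or horizontal distance between glass_dish_2 and bay_3 below 0.009 m) and z of glass_dish_2 in the frame of deck between -0.003 and 0.003 m and (horizontal distance between glass_dish_3 and bay_1 below 0.009 m or horizontal distance between glass_dish_3 and bay_2 below 0.009 m or horizontal distance between glass_dish_3 and bay_3 below 0.009 m) and z of glass_dish_3 in the frame of deck between -0.003 and 0.003 m), for 0.2 s.
2. the cover is seated on its pegs ((horizontal distance between glass_dish_1 and bay_1 below 0.009 m or horizontal distance between glass_dish_1 and bay_2 below 0.009 m or horizontal distance between glass_dish_1 and bay_3 below 0.009 m) and z of glass_dish_1 in the frame of deck between -0.003 and 0.003 m and angle between each of glass_dish_1, glass_dish_2, glass_dish_3's own z axis and vertical below 0.06 rad and (horizontal distance between glass_dish_2 and bay_1 below 0.009 m or horizontal distance between glass_dish_2 and bay_2 below 0.009 m or horizontal distance between glass_dish_2 and bay_3 below 0.009 m) and z of glass_dish_2 in the frame of deck between -0.003 and 0.003 m and (horizontal distance between glass_dish_3 and bay_1 below 0.009 m or horizontal distance between glass_dish_3 and bay_2 below 0.009 m or horizontal distance between glass_dish_3 and bay_3 below 0.009 m) and z of glass_dish_3 in the frame of deck between -0.003 and 0.003 m and horizontal distance between cover and deck below 0.005 m and z of cover in the frame of deck between -0.003 and 0.0025 m and angle between the y axis of cover and the y axis of deck, either way round below 0.04 rad and angle between cover's own z axis and vertical below 0.03 rad), for 0.3 s.
3. the timer points at the long tick (horizontal distance between cover and deck below 0.005 m and z of cover in the frame of deck between -0.003 and 0.0025 m and angle between the y axis of cover and the y axis of deck, either way round below 0.04 rad and angle between cover's own z axis and vertical below 0.03 rad and value of joint timer between 2.236 and 2.476 rad), for 0.2 s.
At the end, for the whole second after the job is handed in: Brass dishes level on the mat, centres 12 mm inside its edges; glass dishes flat, each within 9 mm of a bay centre; cover flat over both pegs (5 mm sideways, 2.5 mm height, 0.04 rad); timer within 0.12 rad of the long tick; outer ring mark within 5 mm of its start; all at rest (all of step 1 and all of step 3 and distance of warmth_mark from where it was at the start of the episode below 0.005 m and linear speed of each of brass_dish_1, brass_dish_2, brass_dish_3, glass_dish_1, glass_dish_2, glass_dish_3, cover below 0.02 m/s); the robot touches nothing.
It fails at once if the outer ring knob is turned (its mark moves more than 5 mm) (distance of warmth_mark from where it was at the start of the episode above 0.005 m).
It fails at once if a dish is tipped by more than 0.5 rad (angle between any of brass_dish_1, brass_dish_2, brass_dish_3, glass_dish_1, glass_dish_2, glass_dish_3's own z axis and vertical above 0.5 rad).
It fails at once if the cover is dropped (it falls free at more than 0.6 m/s) (contact force between the fingers and cover below 0.1 N and linear speed of cover above 0.6 m/s).
It fails at once if a bystander is moved by more than 30 mm (distance of any of pencil, tweezers, blower, spoon_round from where it was at the start of the episode above 0.03 m).
Of brass_dish_1, brass_dish_2, brass_dish_3 only 2 to 3 are there at a start; the rules pass over those that are not, and their reading is None.
Of glass_dish_1, glass_dish_2, glass_dish_3 only 2 to 3 are there at a start; the rules pass over those that are not, and their reading is None.
At some moment in a run one of glass_dish_1, glass_dish_2, glass_dish_3 may be knocked a few centimetres aside while the robot is not near it.
It also fails if it takes over 210 s, if anything falls off the work surface, if the arm or the gripper's body presses on something with over 40 N, if the wrist force passes 120 N, or if a joint passes its speed limit or range.

### The arm

A 6-joint arm with a two-finger parallel gripper is mounted at the origin on a cart in front of the work surface, level with it; the furniture and walls round the work are solid. World frame = base frame: x ahead of the robot, y to its left, z up, the work surface at z = 0. Lengths are in m, angles in rad, forces in N, time in s.
With the tool pointing down it reaches from about 0.35 to 0.85 m from the base axis. Payload 8.1 kg.
Tool frame: the origin (TCP) lies on the centre line of the jaws, within the pads' length; the fingertips stand robot.tip_reach ahead of it and the grasp point (between the pads) lies 5 mm behind it (robot.tip_reach is the distance from the TCP to the fingertips, in m); z points along the fingers, y is the direction in which the jaws open and shut (so a half turn about z gives the same grasp; the last joint's range is limited). The gripper opens to 93 mm and grips with 3 to 60 N. Pads are 15 mm wide; open, the fingers measure 128 mm over their backs; the gripper's body (75 mm by 188 mm) begins 65 mm behind the grasp point.
Start: joints at [1.053, 0.13, 1.488, -0, 1.523, -0.085], TCP at [0.252, 0.545, 0.233] pointing down, gripper open.
Joint ranges: [-2.96, 2.96], [-0.89, 2.26], [0.02, 2.5], [-1.34, 4.48], [0, 2.73], [-2.66, 2.66]. Speed limits (rad/s): [2.39, 2.39, 2.79, 3.14, 3.14, 3.14].

### API

Orientations are given as a rotation vector (axis times angle).
In Python, from plant import sensors, read_camera, robot gives the robot as it stands.
- The arm moves only by the tool play_rows, never from a script. Its argument "series" is a list that holds one entry, the list of rows, each a list of 5 numbers: the closure, from -1 (fully open) to 1 (shut), then the shift along the world's x, y, z in m, then the turn about the world's z in rad. A call has 1 to 8 rows; each row is the pose to reach, as a shift and turn from the pose commanded when the call began; what a row does not reach only later rows make up. A row lasts 1/10 s, in which the tool goes at most 50 mm and 8.59 degrees, less where a joint would pass 70% of its speed; a pose out of reach is approached as far as the arm can. A call with a gripper value outside its range is refused whole. The fingers move at their own pace and stop on an object; "force" is the grip in N (left out, the last holds). Time passes only in rows, so rows that repeat a pose let the fingers close. It gives the time, the measured TCP pose, the force and the opening at its end, in the units of the state.
- sensors.read_state(): the state, without advancing time (a new reading comes with each control period).
- read_camera(name): name is "scene" or "side" or "wrist"; returns a dict with "color" (420x560x3 uint8, red, green, blue), "range_z" (420x560 float32, m along the optical axis (not along the pixel's ray), 0 where there is no reading), "intrinsics" (3x3 intrinsics, pixels), "rvec" (rotation vector, rad) and "tvec" (3), from world to camera coordinates, as OpenCV has them. Camera axes: x right, y down, z forward; pixel columns grow to the right and rows downward; lengths in m; the calibration is good to about 2 mm. A picture is of the moment at which its call begins.
- robot.close_job(): hands the job in, once; it reports no verdict.
The state is a dict: "t": time; "q": joint angles; "dq": joint speeds; "joint_torque": joint torques, N m; "tool_pos": TCP position; "orientation": TCP orientation; "force": force on the tool from outside, world axes, zero at the start; "wrist_torque": the same for the moment, N m; "opening": finger opening in m.
Only numpy, scipy, OpenCV 4.12 (cv2) and the standard library are available. Lean on these libraries where they do the work, as an engineer would, in place of code of your own. Each camera call takes 0.05 s, during which the arm holds its last target.

## Working session

There is one attempt and no reset: what is moved stays moved. The work goes in short steps, Python scripts to look and compute and a tool call to move; the robot and the scene stay as the last step left them, time stands still between calls to the robot, and variables do not carry over. Pictures are saved under pics/ and viewed, and the job is handed in when it is done.

Besides the shell and the picture viewer there is one more tool, called after "Request:" as name(argument=value, ...) on one line, values as JSON. play_rows: Moves the arm, as the interface text tells. Its arguments: {"type":"object","properties":{"series":{"type":"array","items":{"type":"array","items":{"type":"array","items":{"type":"number"}}}},"force":{"type":"number"}},"required":["series"]}

```bash
ls; mkdir -p pics; cat > h.py <<'E'
import numpy as np, cv2
from plant import sensors, read_camera, robot
def grab(n,save=None):
    c=read_camera(n)
    c['R']=cv2.Rodrigues(np.array(c['rvec'],float))[0]; c['t']=np.array(c['tvec'],float).ravel(); c['K']=np.array(c['intrinsics'])
    if save: cv2.imwrite('pics/'+save,c['color'][:,:,::-1])
    return c
def ray(c,u,v,z):
    d=c['R'].T@np.linalg.inv(c['K'])@np.array([u,v,1.0]); o=-c['R'].T@c['t']
    return o+d*(z-o[2])/d[2]
def cloud(c):
    Z=c['range_z']; v,u=np.mgrid[:Z.shape[0],:Z.shape[1]]
    p=np.stack([u,v,np.ones_like(u)],-1)@np.linalg.inv(c['K']).T*Z[...,None]
    return (p-c['t'])@c['R']
def proj(c,p):
    q=c['K']@(c['R']@np.array(p)+c['t']); return q[:2]/q[2]
E
python3 - <<'E'
from h import *
np.set_printoptions(precision=4,suppress=True)
s=sensors.read_state();print(s['t'],s['tool_pos'],s['orientation'],s['opening'],robot.tip_reach)
for n in ['scene','side','wrist']:
    c=grab(n,n+'0.png'); print(n,c['K'][0,0],c['K'][1,1],-c['R'].T@c['t'],c['R'][2])
E
```

```text
pics
0.0 [0.2514 0.5442 0.2316] [-0.6744 -3.0678  0.0027] 0.09320119821358012 0.014
scene 523.7816140337072 523.7816140337072 [-0.4398 -0.4768  1.098 ] [ 0.6571  0.3414 -0.672 ]
side 410.62073620703126 410.62073620703126 [ 0.126  -1.021   0.5764] [ 0.3461  0.8535 -0.3896]
wrist 340.7464540141619 340.7464540141619 [0.1822 0.5766 0.3835] [ 0.2466 -0.1161 -0.9621]
```

View pics/scene0.png

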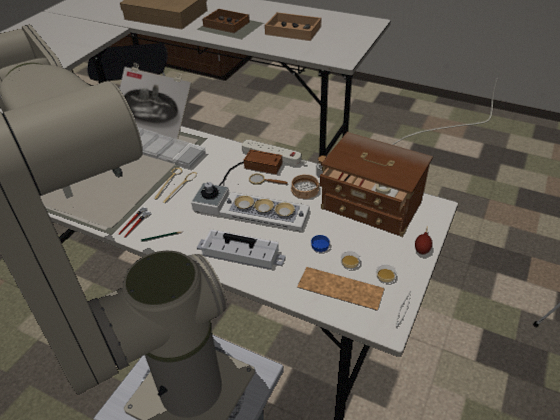

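View pics/side0.png

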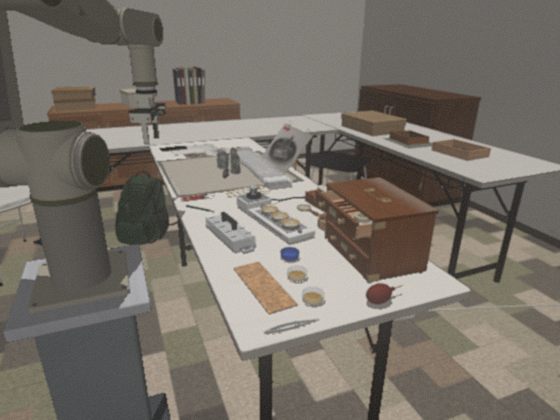

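View pics/wrist0.png

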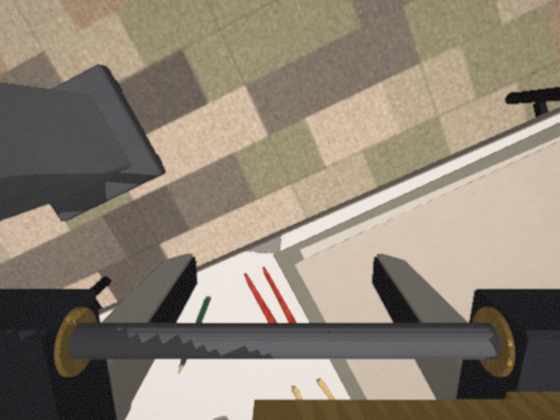

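```bash
python3 - <<'E'
import cv2
a=cv2.imread('pics/scene0.png')[130:340,180:460]; cv2.imwrite('pics/sc1.png',cv2.resize(a,None,fx=2.8,fy=2.8,interpolation=2))
a=cv2.imread('pics/side0.png')[170:350,170:450]; cv2.imwrite('pics/sd1.png',cv2.resize(a,None,fx=2.8,fy=2.8,interpolation=2))
E
```

```text
(no output)
```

View pics/sc1.png

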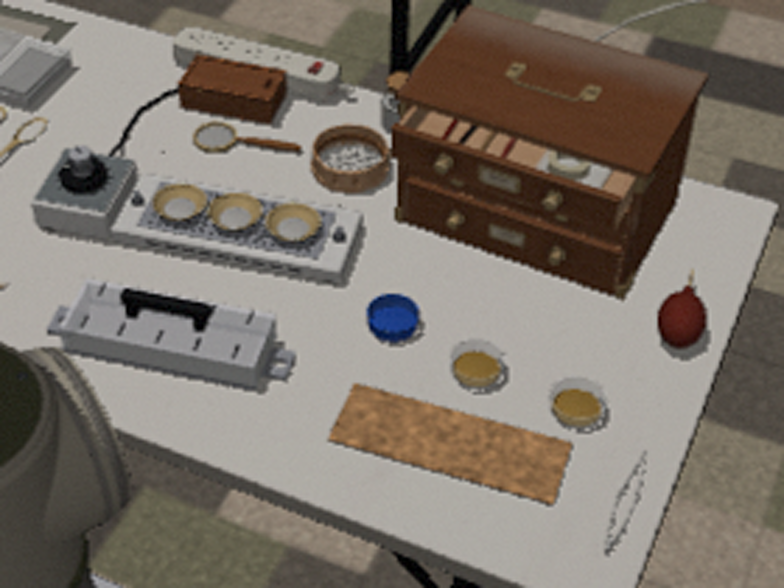

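View pics/sd1.png

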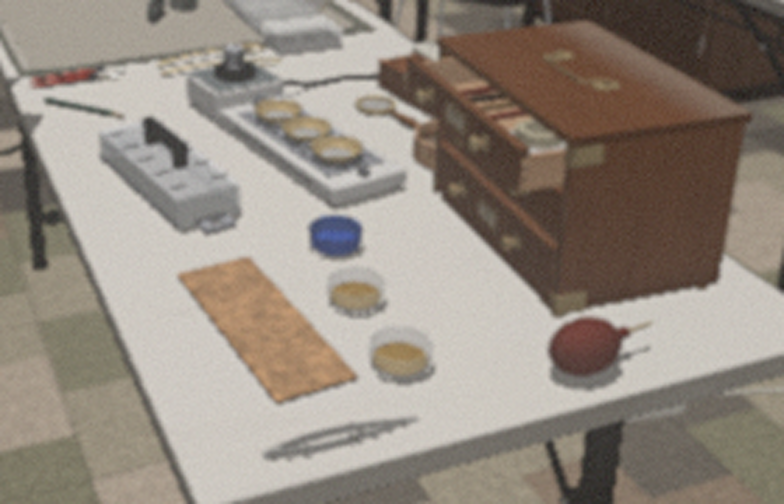

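```bash
python3 - <<'E'
from h import *
np.set_printoptions(precision=4,suppress=True)
for n in ['scene','side']:
    c=grab(n); hsv=cv2.cvtColor(c['color'],cv2.COLOR_RGB2HSV); P=cloud(c)
    H,S,V=[hsv[...,i].astype(int) for i in range(3)]
    on=(P[...,0]>0.2)&(P[...,0]<0.8)&(P[...,1]>-0.6)&(P[...,1]<0.6)&(P[...,2]>-0.02)&(c['range_z']>0)
    print(n,'table z',np.median(P[...,2][on&(P[...,2]<.02)]))
    # mat
    m=(on&(H>5)&(H<20)&(S>90)&(abs(P[...,2]-.005)<.012)).astype(np.uint8)
    m=cv2.morphologyEx(m,cv2.MORPH_OPEN,np.ones((3,3)))
    for ct in cv2.findContours(m,0,2)[0]:
        if cv2.contourArea(ct)>60:
            w=np.array([ray(c,*p[0],.005)[:2] for p in ct],np.float32)
            r=cv2.minAreaRect(w); print('orange',ct.reshape(-1,2).mean(0),r)
    m=(on&(H>105)&(H<125)&(S>150)).astype(np.uint8)
    print('blue',P[m>0].mean(0), m.sum())
    m=(on&(H>15)&(H<32)&(S>60)&(P[...,2]<0.06)).astype(np.uint8)
    for ct in cv2.findContours(m,0,2)[0]:
        if cv2.contourArea(ct)>25:
            mm=np.zeros_like(m);cv2.drawContours(mm,[ct],-1,1,-1); q=P[(mm>0)&on]
            print('yel',ct.reshape(-1,2).mean(0),cv2.contourArea(ct),np.median(q,0))
    np.save(n+'P.npy',P)
E
```

```text
scene table z -0.0015236432538034829
orange [341.4874 287.7899] ((0.4171360433101654, -0.19598394632339478), (0.07551414519548416, 0.21770770847797394), 5.113727569580078)
blue [ 0.5414 -0.0729  0.0085] 240
yel [386.7368 274.4211] 160.5 [ 0.5093 -0.2916  0.0055]
yel [351.     261.0417] 143.0 [ 0.5144 -0.1861  0.0053]
yel [284.2759 209.8621] 99.5 [0.6162 0.0686 0.0304]
yel [262.8235 205.6176] 97.0 [0.6065 0.1368 0.03  ]
yel [243.425 202.75 ] 93.0 [0.5945 0.1987 0.0295]
yel [256.5625 178.8125] 110.0 [0.7296 0.228  0.0035]
yel [184.129  180.6129] 32.5 [0.5828 0.4403 0.0044]
yel [167.5417 180.6042] 39.0 [0.6006 0.4891 0.0031]
side table z -0.001280391352149521
orange [263.8378 286.4595] ((0.41768524050712585, -0.1991620659828186), (0.07166165113449097, 0.21423625946044922), 5.125613689422607)
blue [nan nan nan] 0
yel [312.3043 297.3043] 140.0 [ 0.5071 -0.2956  0.0063]
yel [372.9667 277.3   ] 54.5 [ 0.6766 -0.2892  0.02  ]
yel [297.2222 274.8889] 100.5 [ 0.5134 -0.1921  0.0063]
yel [279.6667 214.8333] 134.5 [0.5996 0.1422 0.0309]<stdin>:16: RuntimeWarning: Mean of empty slice.
  ret = um.true_divide(
```

Request:
play_rows(series=[[[-1, 0.03, -0.03, 0.05, -0.14], [-1, 0.06, -0.07, 0.09, -0.28], [-1, 0.09, -0.11, 0.1, -0.42], [-1, 0.12, -0.15, 0.1, -0.56], [-1, 0.15, -0.19, 0.1, -0.7], [-1, 0.18, -0.23, 0.1, -0.84], [-1, 0.21, -0.27, 0.1, -0.97], [-1, 0.23, -0.31, 0.1, -0.97]]])

```text
t: 1.05
tool_pos: [0.4721, 0.2509, 0.3326]
orientation: [2.033, 2.395, 0.001]
force: [0.8, 0.6, -0.1]
opening: 0.0929
```

Request:
play_rows(series=[[[-1, 0.02, -0.04, 0, 0], [-1, 0.04, -0.08, 0, 0], [-1, 0.04, -0.08, 0, 0], [-1, 0.04, -0.08, 0, 0]]])

```text
t: 1.45
tool_pos: [0.5113, 0.1718, 0.3324]
orientation: [-2.03, -2.397, 0.0]
force: [0.0, 0.2, 0.2]
opening: 0.093
```

```bash
python3 - <<'E'
from h import *
np.set_printoptions(precision=4,suppress=True)
s=sensors.read_state();print(s['t'],s['tool_pos'],s['orientation'],s['q'])
c=grab('wrist','w1.png');import pickle;pickle.dump(c,open('w1.pkl','wb'));print(-c['R'].T@c['t'],c['R'][2])
cv2.imwrite('pics/w1b.png',cv2.resize(cv2.imread('pics/w1.png'),(800,600),interpolation=2))
E
```

```text
1.45 [0.5113 0.1718 0.3324] [-2.03   -2.3969  0.0003] [ 0.2288 -0.0531  1.4966  0.0004  1.6986  0.0635]
[0.4985 0.2469 0.4842] [ 0.0437 -0.2694 -0.962 ]
```

View pics/w1b.png

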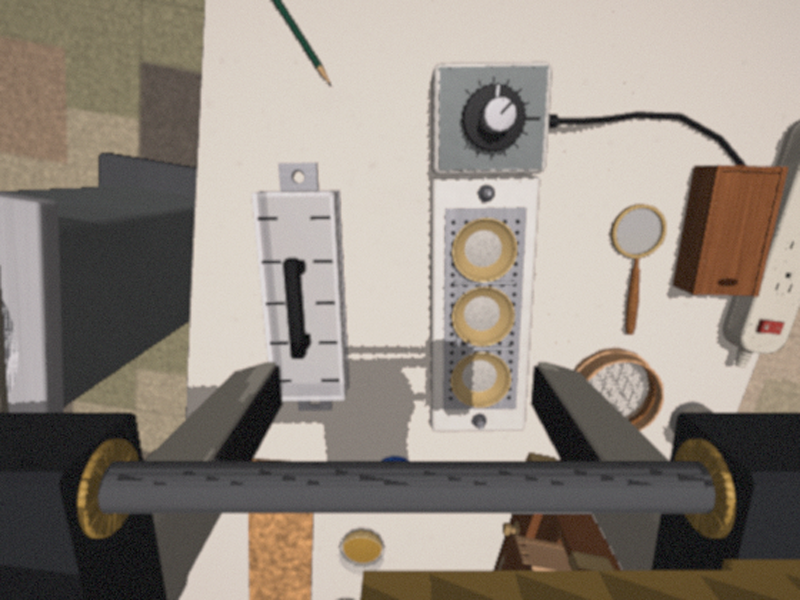

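```bash
cat > crop.py <<'E'
import sys,cv2
f,o,x0,y0,x1,y1=sys.argv[1],sys.argv[2],*map(int,sys.argv[3:7])
a=cv2.imread('pics/'+f)[y0:y1,x0:x1]; s=min(800/(x1-x0),600/(y1-y0)); cv2.imwrite('pics/'+o,cv2.resize(a,None,fx=s,fy=s,interpolation=2)); print(s)
E
python3 crop.py w1.png w1c.png 290 30 400 310; python3 crop.py w1.png w1d.png 295 35 395 130;python3 crop.py w1.png w1e.png 165 100 265 300
python3 - <<'E'
from h import *
import pickle
np.set_printoptions(precision=4,suppress=True)
c=pickle.load(open('w1.pkl','rb'))
f=1.4286
for n,u,v,z in [('pegA',486,192,.040),('pegB',479,421,.040),('b1',485,250,.037),('b2',484,317,.037),('b3',481,380,.037),('knob',500,113,.081),('hand0',293,265,.066),('hand1',299,354,.066),('hole',298,177,.006)]:
    print(n,ray(c,u/f,v/f,z))
print('table',np.median(cloud(c)[100:120,270:280,2]), 'deck',np.median(cloud(c)[128:131,355:370,2]),'pod',np.median(cloud(c)[110:116,310:330,2]))
E
```

```text
2.142857142857143
6.315789473684211
3.0
pegA [0.5708 0.2417 0.04  ]
pegB [0.611  0.0195 0.04  ]
b1 [0.5813 0.1905 0.037 ]
b2 [0.5938 0.1272 0.037 ]
b3 [0.6044 0.0627 0.037 ]
knob [0.5624 0.302  0.081 ]
hand0 [0.4139 0.1538 0.066 ]
hand1 [0.4277 0.0724 0.066 ]
hole [0.3978 0.2255 0.006 ]
table -0.0003091200313624845 deck 0.022574700051783046 pod 0.042543648333059236
```

View pics/w1c.png

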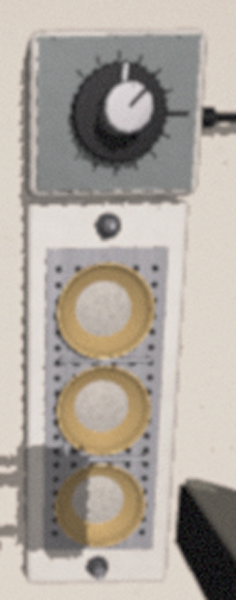

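View pics/w1d.png

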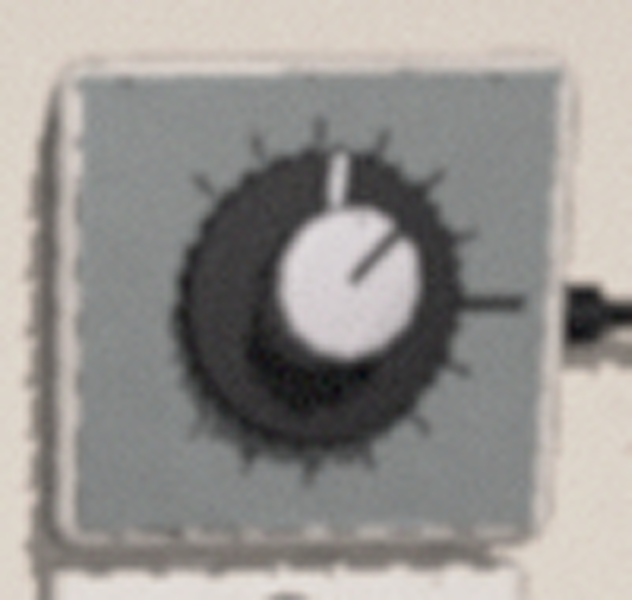

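View pics/w1e.png

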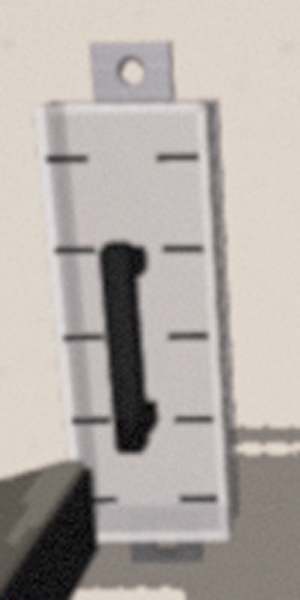

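Request:
play_rows(series=[[[-1, 0, -0.05, 0, 0], [-1, 0, -0.1, 0, 0], [-1, 0, -0.15, 0, 0], [-1, 0, -0.2, 0, 0], [-1, 0, -0.25, 0, 0], [-1, 0, -0.3, 0, 0], [-1, 0, -0.3, 0, 0], [-1, 0, -0.3, 0, 0]]])

```text
t: 2.3
tool_pos: [0.5112, -0.1269, 0.3325]
orientation: [-2.028, -2.399, -0.001]
force: [-0.2, 0.8, 0.3]
opening: 0.0925
```

```bash
python3 - <<'E'
from h import *
np.set_printoptions(precision=4,suppress=True)
s=sensors.read_state();print(s['t'],s['tool_pos'],s['orientation'],s['q'])
c=grab('wrist','w2.png');import pickle;pickle.dump(c,open('w2.pkl','wb'));print(-c['R'].T@c['t'],c['R'][2])
cv2.imwrite('pics/w2b.png',cv2.resize(cv2.imread('pics/w2.png'),(800,600),interpolation=2))
E
```

```text
2.3 [ 0.5112 -0.1269  0.3325] [-2.0276 -2.3988 -0.0006] [-0.341  -0.0879  1.5296  0.0006  1.7003 -0.5083]
[ 0.4982 -0.0518  0.4843] [ 0.0446 -0.2689 -0.9621]
```

View pics/w2b.png

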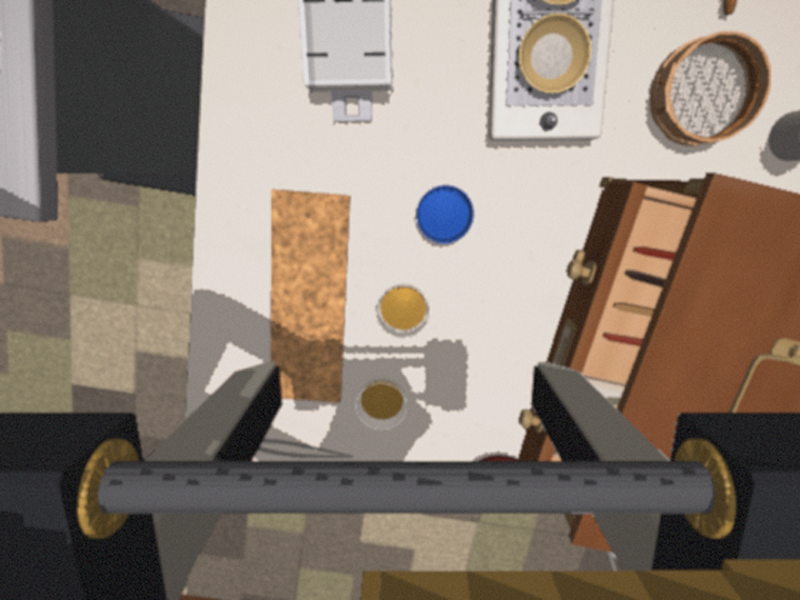

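```bash
python3 crop.py w2.png w2c.png 180 120 360 310
python3 - <<'E'
from h import *
import pickle
np.set_printoptions(precision=4,suppress=True)
c=pickle.load(open('w2.pkl','rb'))
f=1.4286
for n,u,v,z in [('pegB',549,120,.040),('b3',556,52,.037),('g1',403,308,.019),('g2',382,401,.019),('slot',351,106,.006),('mat0',272,190,.005),('mat1',350,195,.005),('mat2',342,402,.005),('mat3',270,398,.005),('deckcornerL',492,137,.024),('deckcR',601,137,.024),('knob1',578,268,.15),('knob2',530,420,.15)]:
    print(n,ray(c,u/f,v/f,z))
hsv=cv2.cvtColor(c['color'],cv2.COLOR_RGB2HSV)
m=cv2.inRange(hsv,(16,120,60),(30,255,255)); 
for ct in cv2.findContours(m,0,2)[0]:
    if cv2.contourArea(ct)>150: 
        M=cv2.moments(ct);u,v=M['m10']/M['m00'],M['m01']/M['m00'];print(u,v,cv2.contourArea(ct),ray(c,u,v,.006))
E
```

```text
3.1578947368421053
pegB [0.6111 0.0107 0.04  ]
b3 [0.6046 0.0635 0.037 ]
g1 [ 0.5165 -0.1802  0.019 ]
g2 [ 0.5115 -0.2838  0.019 ]
slot [ 0.4386 -0.0029  0.006 ]
mat0 [ 0.3741 -0.0894  0.005 ]
mat1 [ 0.4484 -0.0816  0.005 ]
mat2 [ 0.4694 -0.2991  0.005 ]
mat3 [ 0.3922 -0.3074  0.005 ]
deckcornerL [ 0.5685 -0.0093  0.024 ]
deckcR [0.6644 0.0069 0.024 ]
knob1 [ 0.6267 -0.0952  0.15  ]
knob2 [ 0.6214 -0.2153  0.15  ]
415.9701860029439 408.5821758329988 6227.5 [ 0.8032 -0.4878  0.006 ]
498.6435016835016 342.4289562289562 1237.5 [ 0.8998 -0.3364  0.006 ]
69.66412520064206 342.1298822899946 1246.0 [ 0.211  -0.4526  0.006 ]
266.84842178286505 280.42282344779744 480.5 [ 0.5109 -0.2899  0.006 ]
281.7771099423992 215.13198096669169 665.5 [ 0.5164 -0.1832  0.006 ]
```

View pics/w2c.png

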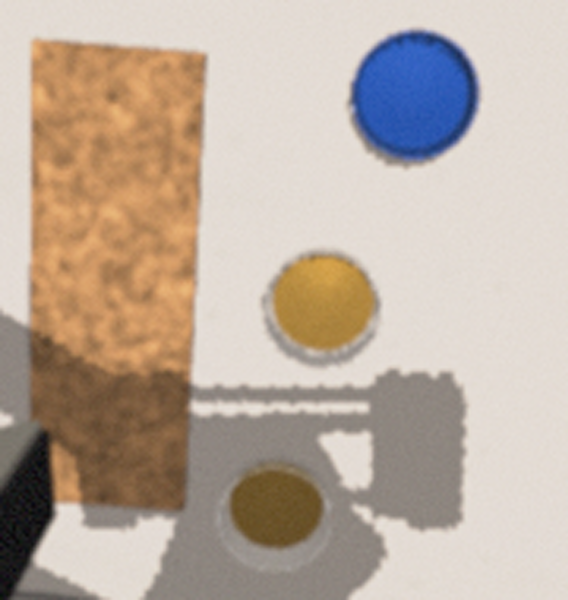

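Request:
play_rows(series=[[[-1, 0.02, 0.04, -0.02, 0], [-1, 0.04, 0.075, -0.045, 0], [-1, 0.06, 0.11, -0.07, 0], [-1, 0.08, 0.15, -0.09, 0], [-1, 0.094, 0.1895, -0.11, 0], [-1, 0.094, 0.1895, -0.16, 0], [-1, 0.094, 0.1895, -0.2, 0], [-1, 0.094, 0.1895, -0.22, 0]]])

```text
t: 3.15
tool_pos: [0.6019, 0.0659, 0.1079]
orientation: [-2.018, -2.401, 0.006]
force: [-0.4, 0.6, 1.0]
opening: 0.0933
```

```bash
python3 - <<'E'
from h import *
np.set_printoptions(precision=4,suppress=True)
s=sensors.read_state();print(s['t'],s['tool_pos'],s['orientation'])
c=grab('wrist','w3.png');import pickle;pickle.dump(c,open('w3.pkl','wb'))
print(proj(c,[.6048,.062,.037]),proj(c,list(s['tool_pos'])))
E
```

```text
3.15 [0.6019 0.0659 0.1079] [-2.0182 -2.4012  0.0058]
[288.6387 241.3002] [285.0925 282.1551]
```

View pics/w3.png

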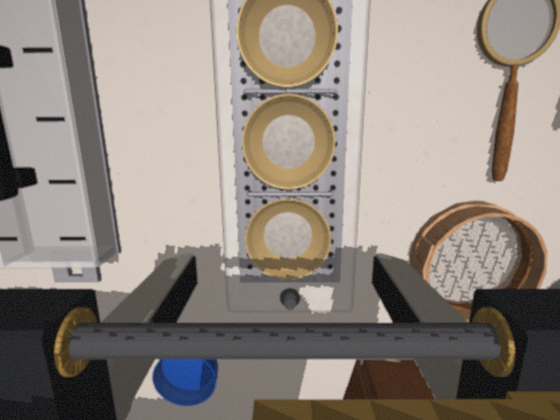

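Request:
play_rows(series=[[[-1, 0, 0.001, -0.03, 0], [-1, 0, 0.001, -0.06, 0], [-1, 0, 0.001, -0.07, 0], [-1, 0, 0.001, -0.0715, 0], [-1, 0, 0.001, -0.0715, 0]]])

```text
t: 3.7
tool_pos: [0.6059, 0.064, 0.0426]
orientation: [2.025, 2.4, 0.002]
force: [0.2, -0.0, 0.4]
opening: 0.0928
```

Request:
play_rows(series=[[[0.3, 0, 0, -0.0015, 0], [0.6, 0, 0, -0.0015, 0], [0.6, 0, 0, -0.0015, 0], [0.6, 0, 0, -0.0015, 0], [0.6, 0, 0, -0.0015, 0], [0.6, 0, 0, -0.0015, 0]]], force=12)

```text
t: 4.3
tool_pos: [0.6053, 0.063, 0.0399]
orientation: [2.027, 2.4, 0.0]
force: [-0.4, -0.0, 2.6]
opening: 0.057
```

Request:
play_rows(series=[[[0.6, 0, 0, 0.01, 0], [0.6, 0, 0, 0.02, 0], [0.6, 0, 0, 0.03, 0], [0.6, 0, 0, 0.03, 0]]])

```text
t: 4.7
tool_pos: [0.6069, 0.0632, 0.0724]
orientation: [2.025, 2.398, 0.004]
force: [1.0, 0.5, -0.4]
opening: 0.0568
```

```bash
python3 - <<'E'
from h import *
np.set_printoptions(precision=4,suppress=True)
s=sensors.read_state();print(s['t'],s['tool_pos'],s['opening'])
c=grab('wrist','w4.png')
c=grab('side','s4.png')
E
python3 crop.py s4.png s4c.png 200 140 360 260
```

```text
4.7 [0.6069 0.0632 0.0724] 0.05677813965254881
5.0
```

View pics/w4.png

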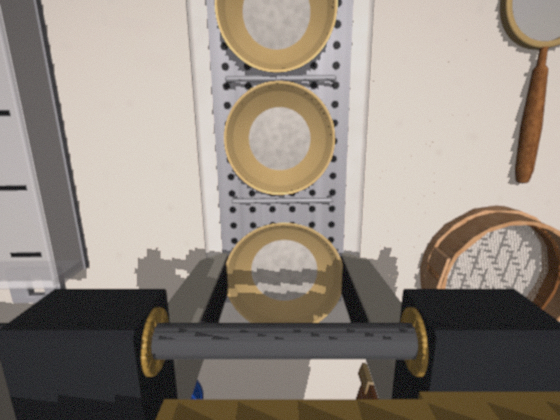

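View pics/s4c.png

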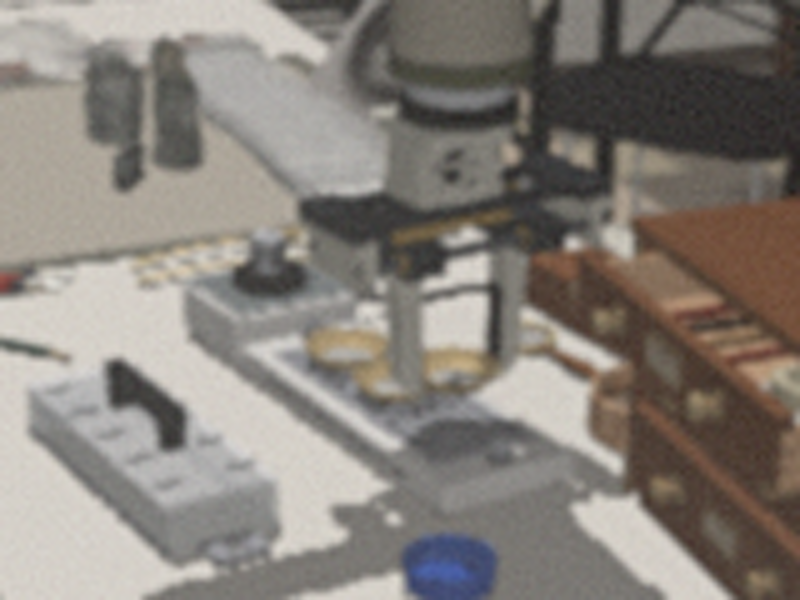

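Request:
play_rows(series=[[[0.6, -0.03, 0, 0.02, 0], [0.6, -0.07, -0.015, 0.03, -0.02], [0.6, -0.105, -0.045, 0.03, -0.04], [0.6, -0.13, -0.085, 0.03, -0.06], [0.6, -0.15, -0.13, 0.03, -0.077], [0.6, -0.17, -0.175, 0.03, -0.077], [0.6, -0.18, -0.22, 0.03, -0.077], [0.6, -0.19, -0.265, 0.03, -0.077]]])

```text
t: 5.6
tool_pos: [0.414, -0.2033, 0.0994]
orientation: [2.118, 2.32, 0.0]
force: [0.8, -0.1, -1.0]
opening: 0.0568
```

Request:
play_rows(series=[[[0.6, 0, -0.035, -0.02, 0], [0.6, 0, -0.044, -0.05, 0], [0.6, 0, -0.044, -0.06, 0], [0.6, 0, -0.044, -0.065, 0], [0.6, 0, -0.044, -0.065, 0]]])

```text
t: 6.1
tool_pos: [0.4148, -0.2447, 0.0341]
orientation: [-2.116, -2.32, -0.0]
force: [0.6, -0.0, -1.1]
opening: 0.0571
```

Request:
play_rows(series=[[[0.6, 0, 0, -0.006, 0], [0.6, 0, 0, -0.01, 0], [0.6, 0, 0, -0.0125, 0], [0.6, 0, 0, -0.0125, 0]]])

```text
t: 6.5
tool_pos: [0.4151, -0.2456, 0.022]
orientation: [-2.117, -2.321, 0.0]
force: [0.5, -0.3, -1.3]
opening: 0.0567
```

```bash
python3 - <<'E'
from h import *
np.set_printoptions(precision=4,suppress=True)
s=sensors.read_state();print(s['t'],s['tool_pos'],s['opening'],s['force'])
c=grab('wrist','w5.png')
E
```

```text
6.5 [ 0.4151 -0.2456  0.022 ] 0.056747375711184836 [ 0.5197 -0.2752 -1.3293]
```

View pics/w5.png

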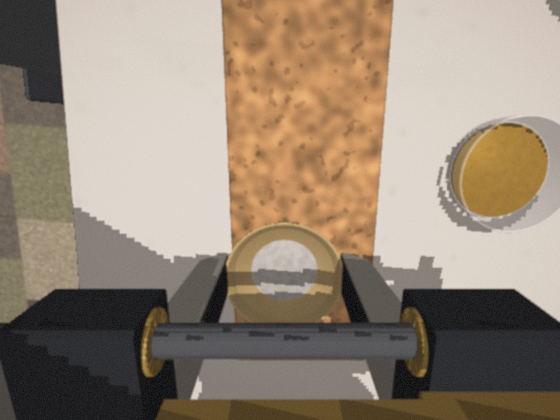

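Request:
play_rows(series=[[[0.6, 0, 0, -0.001, 0], [-0.65, 0, 0, -0.001, 0], [-0.65, 0, 0, -0.001, 0], [-0.65, 0, 0, -0.001, 0], [-0.65, 0, 0, 0.02, 0], [-0.65, 0, 0, 0.05, 0], [-0.65, 0.01, 0.03, 0.09, 0.04], [-0.65, 0.03, 0.07, 0.1, 0.077]]])

```text
t: 7.35
tool_pos: [0.447, -0.1777, 0.1268]
orientation: [2.025, 2.393, 0.001]
force: [1.6, -0.1, 0.4]
opening: 0.0763
```

Request:
play_rows(series=[[[-0.65, 0.02, 0.045, 0, 0], [-0.65, 0.04, 0.09, 0, 0], [-0.65, 0.06, 0.135, 0, 0], [-0.65, 0.085, 0.175, 0, 0], [-0.65, 0.105, 0.215, 0, 0], [-0.65, 0.125, 0.255, 0, 0], [-0.65, 0.145, 0.29, -0.005, 0], [-0.65, 0.1485, 0.3035, -0.01, 0]]])

```text
t: 8.15
tool_pos: [0.595, 0.1309, 0.1122]
orientation: [2.024, 2.402, 0.003]
force: [-0.3, -0.6, -0.1]
opening: 0.0766
```

```bash
python3 - <<'E'
from h import *
np.set_printoptions(precision=4,suppress=True)
s=sensors.read_state();print(s['t'],s['tool_pos'],s['opening'],s['force'])
c=grab('wrist','w6.png')
print(proj(c,[.5935,.128,.037]))
for u,v in [(0,0)]: pass
import pickle;pickle.dump(c,open('w6.pkl','wb'))
E
```

```text
8.15 [0.595  0.1309 0.1122] 0.07664752099497332 [-0.2734 -0.6018 -0.1046]
[281.8421 236.7924]
```

View pics/w6.png

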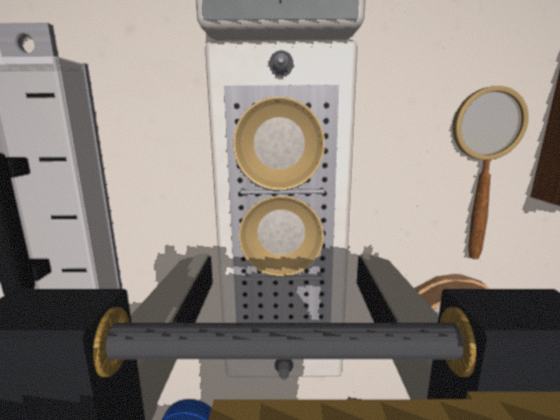

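Request:
play_rows(series=[[[-0.65, -0.001, -0.002, -0.03, 0], [-0.65, -0.001, -0.002, -0.06, 0], [-0.65, -0.001, -0.002, -0.07, 0], [-0.65, -0.001, -0.002, -0.072, 0], [-0.65, -0.001, -0.002, -0.072, 0]]])

```text
t: 8.7
tool_pos: [0.5925, 0.1247, 0.0404]
orientation: [-2.028, -2.399, 0.001]
force: [-0.9, 0.8, 0.1]
opening: 0.077
```

Request:
play_rows(series=[[[-0.65, 0.001, 0.003, 0, 0], [0.3, 0.001, 0.003, 0, 0], [0.6, 0.001, 0.003, 0, 0], [0.6, 0.001, 0.003, 0, 0], [0.6, 0.001, 0.003, 0, 0], [0.6, 0.001, 0.003, 0.01, 0], [0.6, -0.01, 0, 0.04, 0], [0.6, -0.04, -0.01, 0.06, 0]]])

```text
t: 9.5
tool_pos: [0.5543, 0.116, 0.1025]
orientation: [2.026, 2.399, 0.004]
force: [-0.2, -0.6, 0.6]
opening: 0.0566
```

Request:
play_rows(series=[[[0.6, -0.02, -0.04, 0, 0], [0.6, -0.04, -0.08, 0, -0.02], [0.6, -0.06, -0.12, 0, -0.04], [0.6, -0.08, -0.16, 0, -0.06], [0.6, -0.1, -0.2, 0, -0.077], [0.6, -0.12, -0.24, 0, -0.077], [0.6, -0.135, -0.28, 0, -0.077], [0.6, -0.1415, -0.2957, -0.02, -0.077]]])

```text
t: 10.3
tool_pos: [0.4121, -0.1843, 0.0835]
orientation: [2.116, 2.313, 0.001]
force: [0.9, 0.1, 0.4]
opening: 0.0565
```

Request:
play_rows(series=[[[0.6, 0, 0, -0.025, 0], [0.6, 0, 0, -0.04, 0], [0.6, 0, 0, -0.05, 0], [0.6, 0, 0, -0.05, 0]]])

```text
t: 10.7
tool_pos: [0.4103, -0.1795, 0.0291]
orientation: [-2.116, -2.319, 0.001]
force: [-0.0, -0.1, -0.8]
opening: 0.0565
```

Position good; lower to 0.021 and release.

Request:
play_rows(series=[[[0.6, 0, 0, -0.004, 0], [0.6, 0, 0, -0.0075, 0], [0.6, 0, 0, -0.0085, 0], [0.6, 0, 0, -0.0085, 0], [-0.65, 0, 0, -0.0085, 0], [-0.65, 0, 0, -0.0085, 0], [-0.65, 0, 0, -0.0085, 0], [-0.65, 0, 0, 0.02, 0]]])

```text
t: 11.5
tool_pos: [0.4083, -0.1785, 0.047]
orientation: [-2.114, -2.315, 0.002]
force: [-0.2, -0.3, -0.3]
opening: 0.0763
```

Request:
play_rows(series=[[[-0.65, 0, 0, 0.03, 0.02], [-0.65, 0.02, 0.04, 0.06, 0.04], [-0.65, 0.04, 0.08, 0.07, 0.06], [-0.65, 0.06, 0.12, 0.07, 0.077], [-0.65, 0.08, 0.165, 0.07, 0.077], [-0.65, 0.1, 0.21, 0.07, 0.077], [-0.65, 0.12, 0.25, 0.07, 0.077], [-0.65, 0.14, 0.29, 0.065, 0.077]]])

```text
t: 12.3
tool_pos: [0.5523, 0.1121, 0.116]
orientation: [2.026, 2.399, 0.002]
force: [0.1, -0.4, 0.4]
opening: 0.0766
```

Request:
play_rows(series=[[[-0.65, 0.02, 0.045, -0.005, 0], [-0.65, 0.031, 0.082, -0.01, 0], [-0.65, 0.031, 0.082, -0.01, 0]]])

```text
t: 12.6
tool_pos: [0.5822, 0.1964, 0.104]
orientation: [-2.022, -2.403, -0.001]
force: [-0.8, -0.8, 0.4]
opening: 0.0765
```

```bash
python3 - <<'E'
from h import *
np.set_printoptions(precision=4,suppress=True)
s=sensors.read_state();print(s['t'],s['tool_pos'],s['opening'],s['force'])
c=grab('wrist','w7.png')
print(proj(c,[.582,.192,.037]))
import pickle;pickle.dump(c,open('w7.pkl','wb'))
E
```

```text
12.6 [0.5822 0.1964 0.104 ] 0.07649588320191644 [-0.8411 -0.7528  0.433 ]
[283.6447 243.0973]
```

View pics/w7.png

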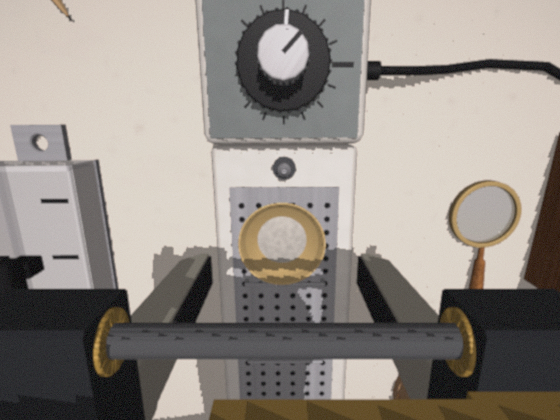

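Request:
play_rows(series=[[[-0.65, 0, -0.002, -0.03, 0], [-0.65, 0, -0.002, -0.055, 0], [-0.65, 0, -0.002, -0.062, 0], [-0.65, 0, -0.002, -0.062, 0]]])

```text
t: 13.05
tool_pos: [0.5809, 0.1887, 0.0419]
orientation: [-2.027, -2.398, 0.004]
force: [-0.6, -0.4, 0.6]
opening: 0.0767
```

Request:
play_rows(series=[[[-0.65, 0, 0.002, -0.001, 0], [0.3, 0, 0.002, -0.0015, 0], [0.6, 0, 0.002, -0.0015, 0], [0.6, 0, 0.002, -0.0015, 0], [0.6, 0, 0.002, -0.0015, 0], [0.6, 0, 0.002, 0.01, 0], [0.6, -0.01, 0, 0.04, 0], [0.6, -0.04, -0.01, 0.06, 0]]])

```text
t: 13.85
tool_pos: [0.5438, 0.1804, 0.1056]
orientation: [2.026, 2.399, 0.004]
force: [-0.0, 0.4, 0.6]
opening: 0.0568
```

Request:
play_rows(series=[[[0.6, -0.01, -0.045, 0.01, 0], [0.6, -0.02, -0.09, 0.01, -0.02], [0.6, -0.04, -0.135, 0.01, -0.04], [0.6, -0.06, -0.175, 0.01, -0.06], [0.6, -0.08, -0.215, 0.01, -0.077], [0.6, -0.105, -0.255, 0.01, -0.077], [0.6, -0.13, -0.29, 0.01, -0.077], [0.6, -0.136, -0.295, 0, -0.077]]])

```text
t: 14.65
tool_pos: [0.4052, -0.1184, 0.1048]
orientation: [2.12, 2.314, -0.0]
force: [0.2, 0.3, -0.5]
opening: 0.0566
```

Request:
play_rows(series=[[[0.6, 0, 0, -0.03, 0], [0.6, 0, 0, -0.055, 0], [0.6, 0, 0, -0.07, 0], [0.6, 0, 0, -0.075, 0], [0.6, 0, 0, -0.075, 0]]])

```text
t: 15.15
tool_pos: [0.4058, -0.1145, 0.0277]
orientation: [-2.117, -2.32, 0.001]
force: [0.3, -0.2, -0.7]
opening: 0.0566
```

Request:
play_rows(series=[[[0.6, 0, 0, -0.004, 0], [0.6, 0, 0, -0.006, 0], [0.6, 0, 0, -0.0065, 0], [0.6, 0, 0, -0.0065, 0], [-0.65, 0, 0, -0.0065, 0], [-0.65, 0, 0, -0.0065, 0], [-0.65, 0, 0, -0.0065, 0], [-0.65, 0, 0, 0.02, 0]]])

```text
t: 15.95
tool_pos: [0.4033, -0.1139, 0.0453]
orientation: [-2.114, -2.316, 0.003]
force: [0.3, -0.3, 1.0]
opening: 0.0766
```

Request:
play_rows(series=[[[-0.65, 0, 0, 0.05, 0.15], [-0.65, 0.02, -0.01, 0.1, 0.3], [-0.65, 0.03, -0.02, 0.15, 0.44], [-0.65, 0.03, -0.02, 0.19, 0.59], [-0.65, 0.03, -0.02, 0.19, 0.74], [-0.65, 0.03, -0.02, 0.19, 0.89], [-0.65, 0.03, -0.02, 0.19, 1.04], [-0.65, 0.03, -0.02, 0.19, 1.19]]])

```text
t: 16.75
tool_pos: [0.4361, -0.1351, 0.2381]
orientation: [0.444, 3.11, -0.0]
force: [-0.6, -0.9, -0.1]
opening: 0.0766
```

Request:
play_rows(series=[[[-0.8, 0.03, -0.02, 0, 0.15], [-0.8, 0.06, -0.04, 0, 0.3], [-0.8, 0.08, -0.06, 0, 0.45], [-0.8, 0.08, -0.06, 0, 0.45]]])

```text
t: 17.15
tool_pos: [0.5173, -0.1968, 0.237]
orientation: [0.258, -3.13, -0.0]
force: [1.1, 0.4, -0.1]
opening: 0.0837
```

```bash
python3 - <<'E'
from h import *
np.set_printoptions(precision=4,suppress=True)
s=sensors.read_state();print(s['t'],s['tool_pos'],s['orientation'],s['opening'],s['q'])
c=grab('wrist','w8.png')
print(-c['R'].T@c['t'],[proj(c,p) for p in ([.5165,-.18,.019],[.5115,-.284,.019])])
import pickle;pickle.dump(c,open('w8.pkl','wb'))
E
```

```text
17.15 [ 0.5173 -0.1968  0.237 ] [ 0.2576 -3.1301 -0.0001] 0.08374042769863076 [-0.4559  0.0038  1.6125 -0.0004  1.5261 -2.1909]
[ 0.4422 -0.209   0.3889] [array([299.0011, 194.1463]), array([205.8045, 174.4056])]
```

View pics/w8.png

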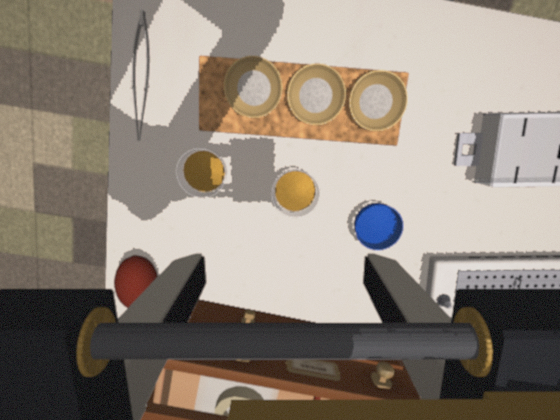

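```bash
python3 crop.py w8.png w8c.png 160 130 340 240; python3 - <<'E'
from h import *
import pickle
np.set_printoptions(precision=4,suppress=True)
c=pickle.load(open('w8.pkl','rb'))
hsv=cv2.cvtColor(c['color'],cv2.COLOR_RGB2HSV)
m=cv2.inRange(hsv,(14,110,60),(30,255,255)); m[:140]=0;m[240:]=0
for ct in cv2.findContours(m,0,2)[0]:
    if cv2.contourArea(ct)>150: 
        M=cv2.moments(ct);u,v=M['m10']/M['m00'],M['m01']/M['m00'];print(u,v,cv2.contourArea(ct),ray(c,u,v,.006))
print(ray(c,295,192,.012),ray(c,202,171,.012))
E
```

```text
4.444444444444445
294.80742659758204 190.47423719055843 1158.0 [ 0.5157 -0.1845  0.006 ]
203.65046888320546 170.8437055981813 1173.0 [ 0.5103 -0.2894  0.006 ]
[ 0.5162 -0.1843  0.012 ] [ 0.5097 -0.29    0.012 ]
```

View pics/w8c.png

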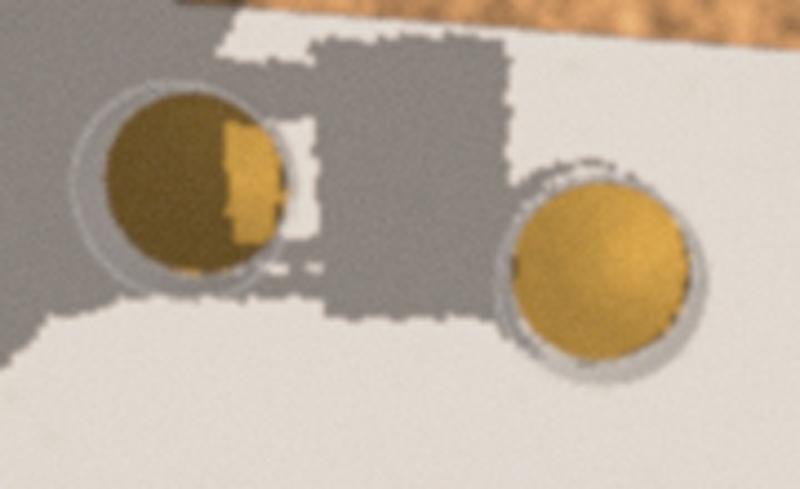

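Request:
play_rows(series=[[[-0.8, -0.001, 0.012, -0.03, 0], [-0.8, -0.001, 0.012, -0.07, 0], [-0.8, -0.001, 0.012, -0.12, 0], [-0.8, -0.001, 0.012, -0.16, 0], [-0.8, -0.001, 0.012, -0.18, 0], [-0.8, -0.001, 0.012, -0.18, 0], [-0.8, -0.001, 0.012, -0.18, 0]]])

```text
t: 17.9
tool_pos: [0.515, -0.1827, 0.0589]
orientation: [-0.249, 3.132, 0.0]
force: [0.6, 0.4, 0.0]
opening: 0.0836
```

```bash
python3 - <<'E'
from h import *
np.set_printoptions(precision=4,suppress=True)
s=sensors.read_state();print(s['t'],s['tool_pos'],s['orientation'],s['opening'])
c=grab('wrist','w9.png')
print([proj(c,p) for p in ([.516,-.184,.006],[.516,-.184,.019],s['tool_pos'])])
E
```

```text
17.9 [ 0.515  -0.1827  0.0589] [-0.2494  3.1317  0.0001] 0.08360263124851411
[array([281.44  , 245.8091]), array([281.2754, 253.4377]), array([283.5818, 282.4441])]
```

View pics/w9.png

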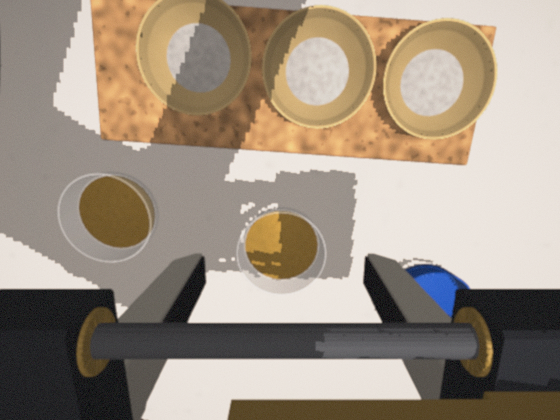

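Request:
play_rows(series=[[[-0.8, 0.001, -0.001, -0.03, 0], [-0.8, 0.001, -0.001, -0.04, 0], [-0.8, 0.001, -0.001, -0.042, 0], [-0.8, 0.001, -0.001, -0.042, 0], [0.3, 0.001, -0.001, -0.042, 0], [0.6, 0.001, -0.001, -0.042, 0], [0.6, 0.001, -0.001, -0.042, 0], [0.6, 0.001, -0.001, -0.042, 0]]], force=10)

```text
t: 18.75
tool_pos: [0.5164, -0.1842, 0.0165]
orientation: [-0.251, 3.131, -0.001]
force: [-0.1, 1.0, -0.1]
opening: 0.0561
```

Request:
play_rows(series=[[[0.6, 0, 0, 0.01, 0], [0.6, -0.005, 0, 0.04, 0], [0.6, -0.03, 0.01, 0.075, 0], [0.6, -0.045, 0.04, 0.09, -0.14], [0.6, -0.045, 0.075, 0.1, -0.29], [0.6, -0.045, 0.115, 0.1, -0.44], [0.6, -0.045, 0.155, 0.1, -0.59], [0.6, -0.045, 0.195, 0.1, -0.74]]])

```text
t: 19.55
tool_pos: [0.4713, 0.0085, 0.1172]
orientation: [0.862, 3.02, 0.0]
force: [0.1, -0.7, -1.1]
opening: 0.0532
```

Request:
play_rows(series=[[[0.6, 0.01, 0.04, 0, -0.14], [0.6, 0.03, 0.08, 0, -0.29], [0.6, 0.05, 0.115, 0, -0.44], [0.6, 0.075, 0.145, 0, -0.59], [0.6, 0.1, 0.165, 0, -0.74], [0.6, 0.111, 0.181, 0, -0.83], [0.6, 0.111, 0.181, -0.01, -0.83], [0.6, 0.111, 0.181, -0.01, -0.83]]])

```text
t: 20.35
tool_pos: [0.581, 0.1879, 0.1044]
orientation: [-1.995, -2.425, 0.004]
force: [-0.2, -0.1, -0.9]
opening: 0.0533
```

```bash
python3 - <<'E'
from h import *
np.set_printoptions(precision=4,suppress=True)
s=sensors.read_state();print(s['t'],s['tool_pos'],s['orientation'],s['opening'])
c=grab('wrist','w10.png')
import pickle;pickle.dump(c,open('w10.pkl','wb'))
E
```

```text
20.35 [0.581  0.1879 0.1044] [-1.9946 -2.4251  0.0041] 0.05333213287944217
```

View pics/w10.png

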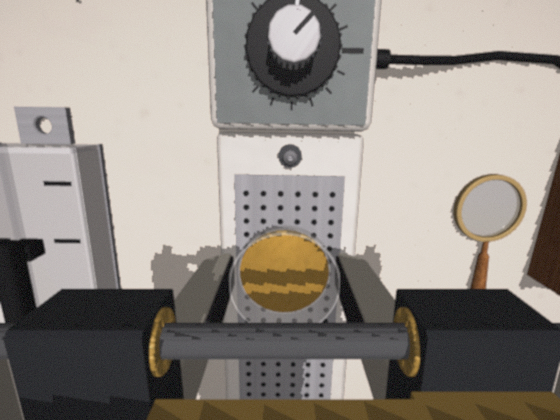

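```bash
python3 - <<'E'
from h import *
import pickle
np.set_printoptions(precision=4,suppress=True)
c=pickle.load(open('w10.pkl','rb'))
A=ray(c,290,153,.04); print('A',A)
uy=np.array([-.171,.985,0]);print('bay1',A-uy*.050,'D',A-uy*.116)
print('filling',ray(c,285,272,.0975-.0165+.006+.005), ray(c,285,278,.1+.002))
c=pickle.load(open('w7.pkl','rb')); print('A7',ray(c,284,166,.04), 'div',ray(c,285,282.5,.033))
c=pickle.load(open('w6.pkl','rb')); print('A6',ray(c,281,61,.04),'div',ray(c,282,191,.033),'B6',ray(c,284,367,.04))
c=pickle.load(open('w3.pkl','rb')); print('B3',ray(c,289.5,299,.04),'div',ray(c,290,194,.033),'div',ray(c,290,92,.033))
E
```

```text
A [0.573 0.244 0.04 ]
bay1 [0.5815 0.1947 0.04  ] D [0.5928 0.1297 0.04  ]
filling [0.581  0.1876 0.092 ] [0.5807 0.189  0.102 ]
A7 [0.5732 0.2441 0.04  ] div [0.5883 0.1611 0.033 ]
A6 [0.574  0.2397 0.04  ] div [0.5882 0.1595 0.033 ] B6 [0.613  0.0234 0.04  ]
B3 [0.6129 0.0199 0.04  ] div [0.6    0.0942 0.033 ] div [0.5885 0.1584 0.033 ]
```

Request:
play_rows(series=[[[0.6, 0.001, 0.004, -0.02, -0.02], [0.6, 0.001, 0.004, -0.04, -0.02], [0.6, 0.001, 0.004, -0.05, -0.02], [0.6, 0.001, 0.004, -0.05, -0.02], [0.6, 0.001, 0.004, -0.05, -0.02]]])

```text
t: 20.9
tool_pos: [0.5833, 0.1918, 0.0568]
orientation: [2.023, 2.403, 0.0]
force: [0.3, -1.4, -0.7]
opening: 0.0532
```

Request:
play_rows(series=[[[0.6, -0.001, 0, -0.008, 0], [0.6, -0.001, 0, -0.013, 0], [0.6, -0.001, 0, -0.0155, 0], [0.6, -0.001, 0, -0.0155, 0], [0.6, -0.001, 0, -0.0155, 0]]])

```text
t: 21.4
tool_pos: [0.5823, 0.1922, 0.0406]
orientation: [-2.023, -2.403, 0.0]
force: [-0.6, 0.3, 0.9]
opening: 0.0532
```

Request:
play_rows(series=[[[-0.65, 0, 0, 0, 0], [-0.65, 0, 0, 0, 0], [-0.65, 0, 0, 0.02, 0], [-0.65, -0.01, 0, 0.06, 0], [-0.65, -0.04, -0.02, 0.09, 0], [-0.65, -0.075, -0.05, 0.1, 0.14], [-0.65, -0.1, -0.09, 0.11, 0.29], [-0.65, -0.12, -0.13, 0.12, 0.44]]])

```text
t: 22.2
tool_pos: [0.462, 0.0634, 0.1607]
orientation: [1.451, 2.786, 0.0]
force: [0.0, -1.3, 0.1]
opening: 0.0771
```

Request:
play_rows(series=[[[-0.8, 0, -0.045, 0.01, 0.14], [-0.8, 0, -0.09, 0.02, 0.29], [-0.8, 0, -0.135, 0.03, 0.44], [-0.8, 0, -0.18, 0.04, 0.59], [-0.8, 0.01, -0.225, 0.05, 0.74], [-0.8, 0.02, -0.265, 0.05, 0.89], [-0.8, 0.03, -0.3, 0.05, 1.04], [-0.8, 0.05, -0.32, 0.05, 1.13]]])

```text
t: 23.0
tool_pos: [0.5129, -0.2595, 0.2104]
orientation: [-0.223, 3.133, -0.002]
force: [0.4, -0.2, 0.2]
opening: 0.0836
```

```bash
python3 - <<'E'
from h import *
np.set_printoptions(precision=4,suppress=True)
s=sensors.read_state();print(s['t'],s['tool_pos'],s['orientation'],s['opening'])
c=grab('wrist','w11.png')
import pickle;pickle.dump(c,open('w11.pkl','wb'))
print(proj(c,[.51,-.2895,.006]))
E
```

```text
23.0 [ 0.5129 -0.2595  0.2104] [-0.2226  3.1334 -0.002 ] 0.08359326293477437
[256.5953 188.1662]
```

View pics/w11.png

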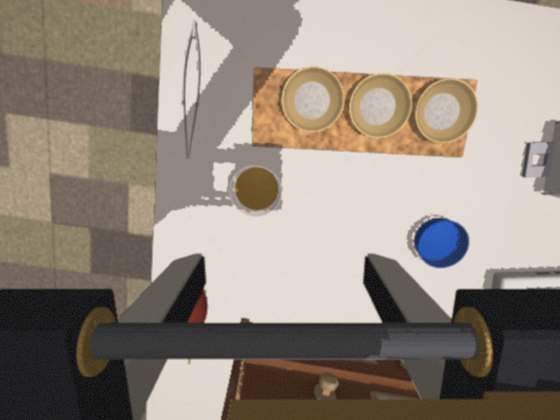

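Request:
play_rows(series=[[[-0.8, -0.003, -0.03, -0.03, 0], [-0.8, -0.003, -0.03, -0.07, 0], [-0.8, -0.003, -0.03, -0.11, 0], [-0.8, -0.003, -0.03, -0.14, 0], [-0.8, -0.003, -0.03, -0.15, 0], [-0.8, -0.003, -0.03, -0.15, 0]]])

```text
t: 23.65
tool_pos: [0.5093, -0.285, 0.0586]
orientation: [0.218, -3.131, -0.003]
force: [0.4, 0.5, 0.4]
opening: 0.0836
```

```bash
python3 - <<'E'
from h import *
np.set_printoptions(precision=4,suppress=True)
s=sensors.read_state();print(s['t'],s['tool_pos'],s['orientation'],s['opening'])
c=grab('wrist','w12.png')
print(proj(c,[.51,-.2895,.006]))
hsv=cv2.cvtColor(c['color'],cv2.COLOR_RGB2HSV)
m=cv2.inRange(hsv,(14,110,40),(30,255,255)); m[:140]=0;m[300:]=0
for ct in cv2.findContours(m,0,2)[0]:
    if cv2.contourArea(ct)>150: 
        M=cv2.moments(ct);u,v=M['m10']/M['m00'],M['m01']/M['m00'];print(u,v,cv2.contourArea(ct),ray(c,u,v,.006))
E
```

```text
23.65 [ 0.5093 -0.285   0.0586] [ 0.2175 -3.1314 -0.0033] 0.08358803192701657
[276.4682 245.0592]
275.46991551136625 244.7870979788078 3570.5 [ 0.5099 -0.2902  0.006 ]
415.36708517596026 163.93044612751825 9836.5 [ 0.4475 -0.2141  0.006 ]
```

Request:
play_rows(series=[[[-0.8, 0.001, -0.004, -0.02, 0], [-0.8, 0.001, -0.004, -0.036, 0], [-0.8, 0.001, -0.004, -0.042, 0], [-0.8, 0.001, -0.004, -0.042, 0], [0.3, 0.001, -0.004, -0.042, 0], [0.6, 0.001, -0.004, -0.042, 0], [0.6, 0.001, -0.004, -0.042, 0], [0.6, 0.001, -0.004, -0.042, 0]]], force=10)

```text
t: 24.5
tool_pos: [0.5117, -0.2901, 0.0187]
orientation: [-0.218, 3.133, -0.001]
force: [-0.2, 0.1, -1.0]
opening: 0.0565
```

Request:
play_rows(series=[[[0.6, 0, 0, 0.01, 0], [0.6, -0.005, 0.005, 0.04, 0], [0.6, -0.03, 0.02, 0.075, 0], [0.6, -0.04, 0.06, 0.09, -0.14], [0.6, -0.04, 0.1, 0.1, -0.29], [0.6, -0.04, 0.145, 0.1, -0.44], [0.6, -0.04, 0.19, 0.1, -0.59], [0.6, -0.04, 0.235, 0.1, -0.74]]])

```text
t: 25.3
tool_pos: [0.4717, -0.0592, 0.1194]
orientation: [0.881, 3.014, 0.0]
force: [-0.1, 0.4, -0.9]
opening: 0.0532
```

Request:
play_rows(series=[[[0.6, 0.01, 0.04, 0, -0.14], [0.6, 0.03, 0.08, 0, -0.29], [0.6, 0.05, 0.115, 0, -0.44], [0.6, 0.08, 0.145, 0, -0.59], [0.6, 0.105, 0.17, 0, -0.73], [0.6, 0.122, 0.182, 0, -0.8], [0.6, 0.122, 0.182, -0.01, -0.8], [0.6, 0.122, 0.182, -0.02, -0.8]]])

```text
t: 26.1
tool_pos: [0.5936, 0.1214, 0.098]
orientation: [1.976, 2.442, -0.0]
force: [-0.8, -0.4, -0.6]
opening: 0.054
```

```bash
python3 - <<'E'
from h import *
np.set_printoptions(precision=4,suppress=True)
s=sensors.read_state();print(s['t'],s['tool_pos'],s['orientation'],s['opening'])
c=grab('wrist','w13.png')
import pickle;pickle.dump(c,open('w13.pkl','wb'))
print(proj(c,[.582,.1923,.024+.006]))
E
```

```text
26.1 [0.5936 0.1214 0.098 ] [ 1.9757  2.4423 -0.0001] 0.05399807237499698
[290.4652 127.7552]
```

View pics/w13.png

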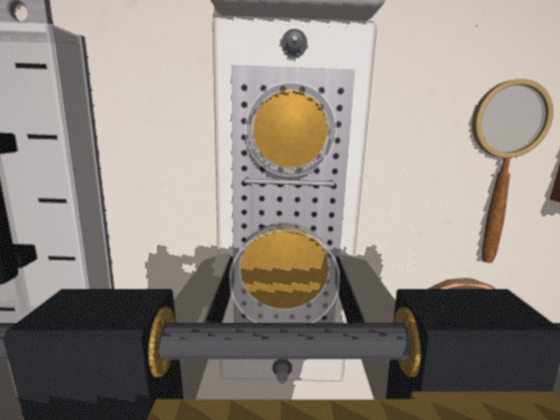

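Request:
play_rows(series=[[[0.6, 0, 0.005, -0.02, -0.04], [0.6, 0, 0.005, -0.035, -0.04], [0.6, 0, 0.005, -0.042, -0.04], [0.6, 0, 0.005, -0.042, -0.04], [0.6, 0, 0.005, -0.042, -0.04]]])

```text
t: 26.65
tool_pos: [0.5937, 0.126, 0.0565]
orientation: [2.027, 2.4, -0.0]
force: [0.4, -0.4, -0.2]
opening: 0.0535
```

Request:
play_rows(series=[[[0.6, 0, 0.001, -0.006, 0], [0.6, 0, 0.001, -0.011, 0], [0.6, 0, 0.001, -0.0135, 0], [0.6, 0, 0.001, -0.0135, 0], [0.6, 0, 0.001, -0.0135, 0]]])

```text
t: 27.15
tool_pos: [0.5936, 0.1274, 0.0427]
orientation: [-2.027, -2.4, 0.0]
force: [-0.5, -0.4, 1.2]
opening: 0.0534
```

Request:
play_rows(series=[[[-0.65, 0, 0, 0, 0], [-0.65, 0, 0, 0, 0], [-0.65, 0, 0, 0.02, 0], [-0.65, 0, 0, 0.06, 0], [-0.65, -0.03, -0.01, 0.1, 0], [-0.65, -0.07, -0.01, 0.13, 0], [-0.65, -0.12, -0.01, 0.14, 0], [-0.65, -0.16, -0.02, 0.14, 0]]])

```text
t: 27.95
tool_pos: [0.4333, 0.108, 0.1851]
orientation: [2.025, 2.399, 0.006]
force: [1.0, 0.2, 0.8]
opening: 0.0767
```

Request:
play_rows(series=[[[-0.65, -0.012, -0.03, 0, 0], [-0.65, -0.012, -0.06, 0, 0], [-0.65, -0.012, -0.06, 0, 0]]])

```text
t: 28.25
tool_pos: [0.4215, 0.0451, 0.1831]
orientation: [2.029, 2.396, 0.0]
force: [0.0, 0.2, 0.6]
opening: 0.0766
```

```bash
python3 - <<'E'
from h import *
np.set_printoptions(precision=4,suppress=True)
s=sensors.read_state();print(s['t'],s['tool_pos'],s['orientation'],s['opening'])
c=grab('wrist','w14.png')
import pickle;pickle.dump(c,open('w14.pkl','wb'))
print(proj(c,[.5937,.1274,.024+.006]))
E
```

```text
28.25 [0.4215 0.0451 0.1831] [2.0287 2.3962 0.0002] 0.07661231057966501
[493.1108 147.7739]
```

View pics/w14.png

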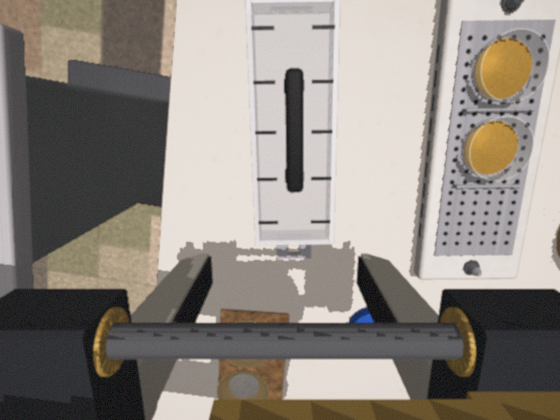

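```bash
python3 - <<'E'
from h import *
import pickle
np.set_printoptions(precision=4,suppress=True)
c=pickle.load(open('w14.pkl','rb'))
m=(c['color'].max(2)<45).astype(np.uint8); m[:,:270]=0;m[:,320:]=0;m[220:]=0;m[:50]=0
ct=max(cv2.findContours(m,0,2)[0],key=cv2.contourArea)
w=np.array([ray(c,*p[0],.066)[:2] for p in ct],np.float32)
print(cv2.minAreaRect(w)); print(cv2.boundingRect(ct))
# cover bottom outline corners top z=.036
for u,v in [(250,4),(337,3),(254,244),(334,243)]: print(ray(c,u,v,.036))
print(ray(c,293,250,.006))
E
python3 crop.py w14.png w14c.png 230 0 360 270
```

```text
((0.41705015301704407, 0.11212560534477234), (0.012597539462149143, 0.08914519846439362), 9.693689346313477)
(285, 70, 18, 121)
[0.3683 0.201  0.036 ]
[0.4345 0.2128 0.036 ]
[0.3992 0.0059 0.036 ]
[0.4726 0.0192 0.036 ]
[ 0.4389 -0.0055  0.006 ]
2.2222222222222223
```

View pics/w14c.png

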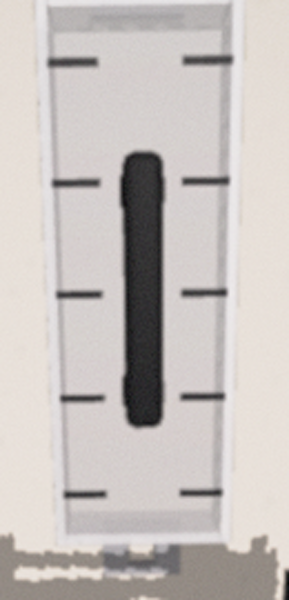

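Request:
play_rows(series=[[[-0.65, -0.0045, 0.03, 0, 0], [-0.65, -0.0045, 0.0665, -0.01, 0], [-0.65, -0.0045, 0.0665, -0.05, 0], [-0.65, -0.0045, 0.0665, -0.08, 0], [-0.65, -0.0045, 0.0665, -0.1, 0], [-0.65, -0.0045, 0.0665, -0.11, 0], [-0.65, -0.0045, 0.0665, -0.11, 0], [-0.65, -0.0045, 0.0665, -0.11, 0]]])

```text
t: 29.1
tool_pos: [0.4178, 0.1143, 0.0735]
orientation: [2.027, 2.4, 0.001]
force: [-0.5, 0.9, 0.5]
opening: 0.0764
```

Request:
play_rows(series=[[[-0.4, -0.001, -0.002, -0.01, 0], [-0.2, -0.001, -0.002, -0.017, 0], [0.2, -0.001, -0.002, -0.017, 0], [0.6, -0.001, -0.002, -0.017, 0], [0.9, -0.001, -0.002, -0.017, 0], [0.9, -0.001, -0.002, -0.017, 0], [0.9, -0.001, -0.002, -0.017, 0], [0.9, -0.001, -0.002, -0.017, 0]]], force=40)

```text
t: 29.9
tool_pos: [0.4164, 0.1119, 0.0559]
orientation: [2.027, 2.4, 0.001]
force: [3.7, 0.7, 2.7]
opening: 0.0173
```

Request:
play_rows(series=[[[1, 0, 0, 0, 0], [1, 0, 0, 0, 0], [1, 0, 0, 0, 0]]], force=40)

```text
t: 30.2
tool_pos: [0.4165, 0.112, 0.0559]
orientation: [2.027, 2.4, 0.001]
force: [2.1, 0.2, -0.2]
opening: 0.0139
```

Request:
play_rows(series=[[[1, 0, 0, 0.01, 0], [1, 0, 0, 0.03, 0], [1, 0, 0, 0.06, 0], [1, 0, 0, 0.085, 0], [1, 0.03, 0.003, 0.09, 0], [1, 0.065, 0.006, 0.09, 0], [1, 0.1, 0.009, 0.09, 0], [1, 0.13, 0.011, 0.09, 0]]])

```text
t: 31.0
tool_pos: [0.5471, 0.123, 0.1457]
orientation: [-2.027, -2.4, 0.001]
force: [-0.8, -0.7, -3.3]
opening: 0.0133
```

Request:
play_rows(series=[[[1, 0.025, 0.003, 0, 0], [1, 0.0455, 0.004, 0, 0], [1, 0.0465, 0.004, 0, 0], [1, 0.0465, 0.004, 0, 0], [1, 0.0465, 0.004, 0, 0]]])

```text
t: 31.5
tool_pos: [0.5915, 0.1268, 0.1453]
orientation: [-2.026, -2.399, 0.002]
force: [0.4, -0.2, -3.3]
opening: 0.0133
```

```bash
python3 - <<'E'
from h import *
np.set_printoptions(precision=4,suppress=True)
s=sensors.read_state();print(s['t'],s['tool_pos'],s['orientation'],s['opening'],s['force'])
import pickle
for n in ['wrist','scene','side']:
    c=grab(n,n[:2]+'15.png'); pickle.dump(c,open(n[:2]+'15.pkl','wb'))
E
python3 crop.py sc15.png sc15c.png 180 150 340 270;python3 crop.py si15.png si15c.png 220 150 360 255
```

```text
31.5 [0.5915 0.1268 0.1453] [-2.0264 -2.3992  0.0019] 0.013336988936631218 [ 0.4304 -0.1901 -3.3132]
5.0
5.714285714285714
```

View pics/wr15.png

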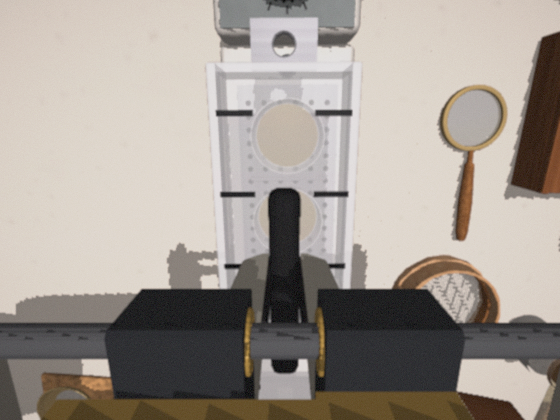

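View pics/sc15c.png

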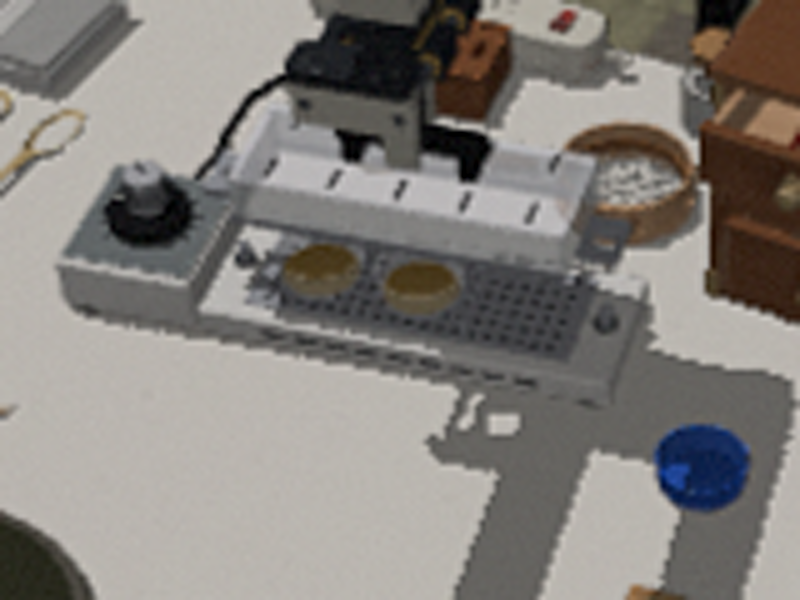

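View pics/si15c.png

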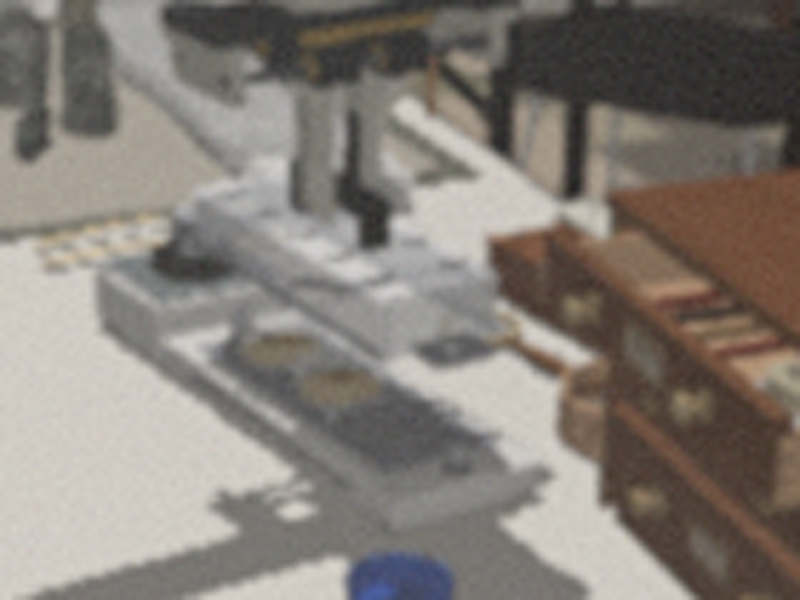

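```bash
python3 - <<'E'
from h import *
import pickle
np.set_printoptions(precision=4,suppress=True)
c=pickle.load(open('wr15.pkl','rb'))
h=ray(c,284,43,.0924);print(h, h-[.5915,.1268,0])
E
```

```text
[0.5714 0.2419 0.0924] [-0.0201  0.1151  0.0924]
```

Request:
play_rows(series=[[[1, 0.001, 0.001, -0.015, 0], [1, 0.001, 0.001, -0.03, 0], [1, 0.001, 0.001, -0.04, 0], [1, 0.001, 0.001, -0.042, 0], [1, 0.001, 0.001, -0.042, 0], [1, 0.001, 0.001, -0.042, 0]]])

```text
t: 32.25
tool_pos: [0.5939, 0.1279, 0.104]
orientation: [2.027, 2.4, 0.0]
force: [0.3, -0.3, -3.5]
opening: 0.0136
```

```bash
python3 - <<'E'
from h import *
np.set_printoptions(precision=4,suppress=True)
s=sensors.read_state();print(s['t'],s['tool_pos'],s['orientation'],s['opening'],s['force'])
import pickle
for n in ['wrist','scene','side']:
    c=grab(n,n[:2]+'16.png'); pickle.dump(c,open(n[:2]+'16.pkl','wb'))
E
python3 crop.py sc16.png sc16c.png 210 170 330 260;python3 crop.py si16.png si16c.png 240 170 330 240;python3 crop.py wr16.png wr16c.png 230 0 340 80
```

```text
32.25 [0.5939 0.1279 0.104 ] [2.0271 2.3997 0.0005] 0.013582726635613582 [ 0.2702 -0.2566 -3.4545]
6.666666666666667
8.571428571428571
7.2727272727272725
```

View pics/wr16c.png

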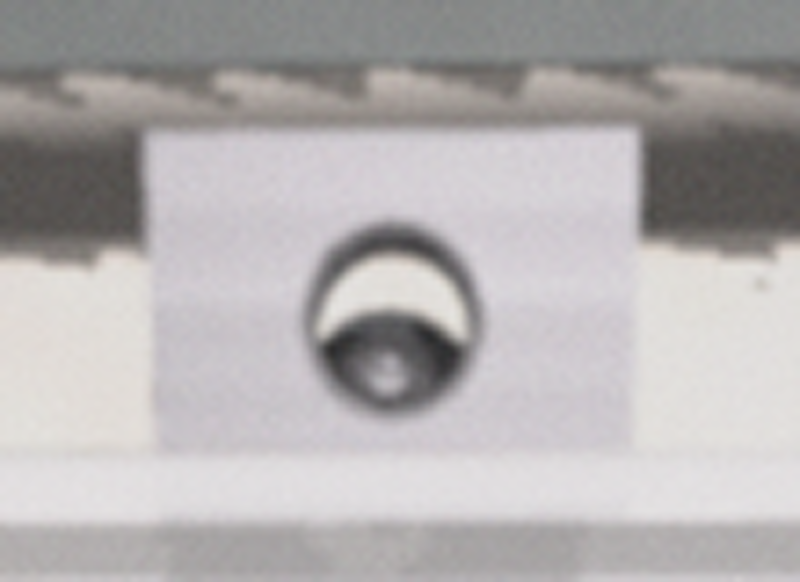

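View pics/sc16c.png

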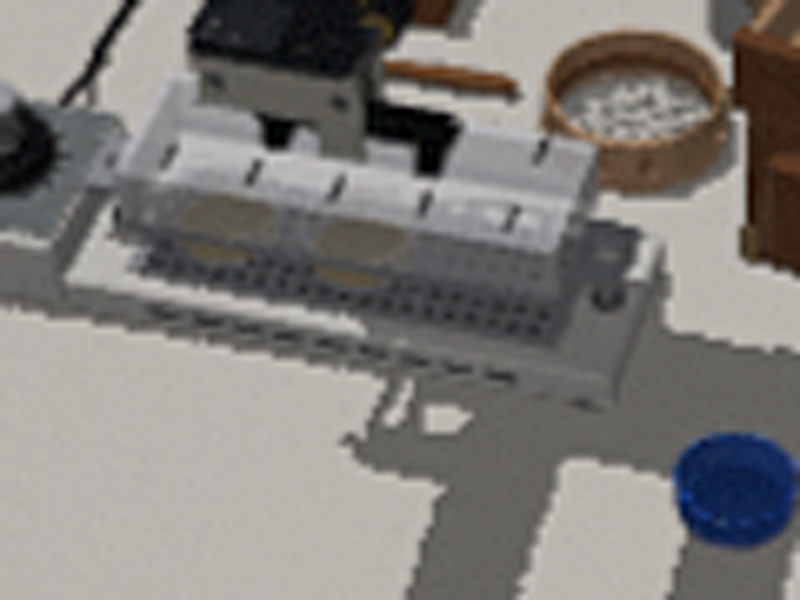

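View pics/si16c.png

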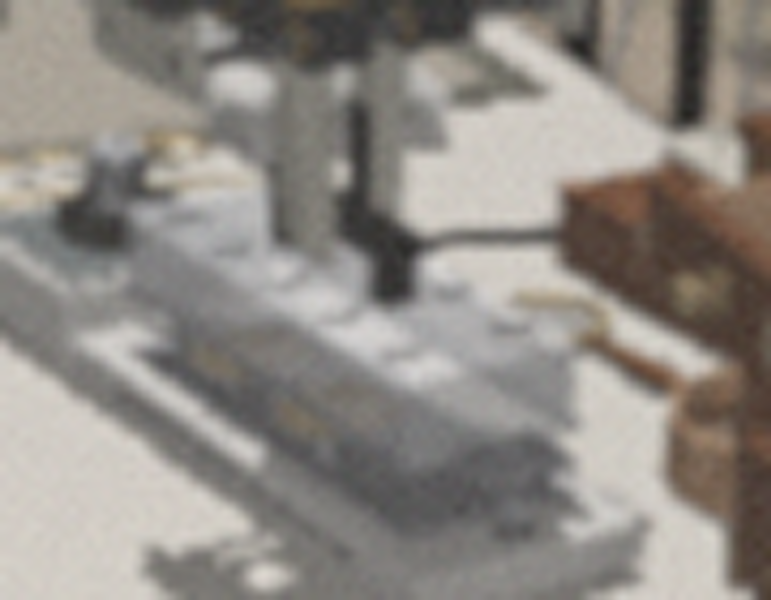

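```bash
python3 - <<'E'
from h import *
import pickle
np.set_printoptions(precision=4,suppress=True)
c=pickle.load(open('wr16.pkl','rb'));s=7.2727
h=ray(c,230+394/s,314/s,.054);p=ray(c,230+389/s,372/s,.040);print(h,p,p-h)
print('camera',-c['R'].T@c['t'])
print(ray(c,230+394/s,222/s,.054)-ray(c,230+394/s,415/s,.054))
c=pickle.load(open('sc16.pkl','rb'));s=6.6667
print('slot scene',ray(c,210+612/s,170+238/s,.054),'pegB',ray(c,210+607/s,170+292/s,.040))
E
```

```text
[0.5741 0.2423 0.054 ] [0.5739 0.2408 0.04  ] [-0.0002 -0.0015 -0.014 ]
camera [0.5808 0.203  0.2558]
[-0.0022  0.0128  0.    ]
slot scene [0.6189 0.0102 0.054 ] pegB [0.5994 0.0036 0.04  ]
```

```bash
python3 - <<'E'
from h import *
import pickle
np.set_printoptions(precision=4,suppress=True)
c=pickle.load(open('sc16.pkl','rb'));s=6.6667
o=np.array([210,170])
for n,p in [('slothole',[.6135,.0136,.054]),('pegBtip',[.612,.0125,.040]),('pegBbase',[.612,.0125,.024]),('pegAtip',[.574,.2415,.04])]: print(n,(proj(c,p)-o)*s, proj(c,p))
a=c['color'][205:225,290:315,::-1]; cv2.imwrite('pics/z.png',cv2.resize(a,None,fx=28,fy=28,interpolation=cv2.INTER_NEAREST))
E
```

```text
slothole [600.1415 243.1296] [300.0208 206.4693]
pegBtip [600.9214 269.0156] [300.1378 210.3521]
pegBbase [600.8848 295.1418] [300.1323 214.271 ]
pegAtip [119.4239 178.2032] [227.9135 196.7303]
```

View pics/z.png

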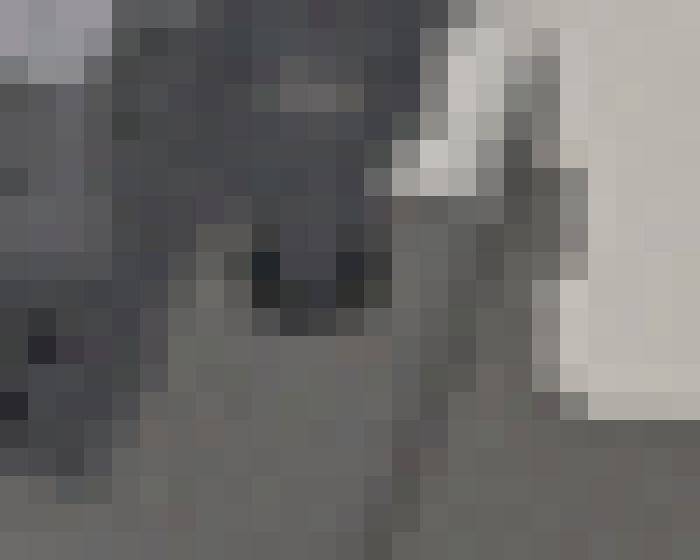

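Request:
play_rows(series=[[[1, 0, -0.0015, -0.004, 0], [1, 0, -0.0015, -0.008, 0], [1, 0, -0.0015, -0.012, 0], [1, 0, -0.0015, -0.014, 0]]])

```text
t: 32.8
tool_pos: [0.5933, 0.1263, 0.0889]
orientation: [-2.027, -2.399, 0.001]
force: [-0.0, -0.4, -2.8]
opening: 0.0136
```

```bash
python3 - <<'E'
from h import *
np.set_printoptions(precision=4,suppress=True)
s=sensors.read_state();print(s['t'],s['tool_pos'],s['orientation'],s['opening'],s['force'],s['wrist_torque'])
c=grab('wrist','wr17.png')
E
python3 crop.py wr17.png wr17c.png 230 0 340 80
```

```text
32.8 [0.5933 0.1263 0.0889] [-2.027  -2.3994  0.001 ] 0.013599854246816565 [-0.0418 -0.377  -2.8418] [-0.0815  0.021  -0.0255]
7.2727272727272725
```

View pics/wr17c.png

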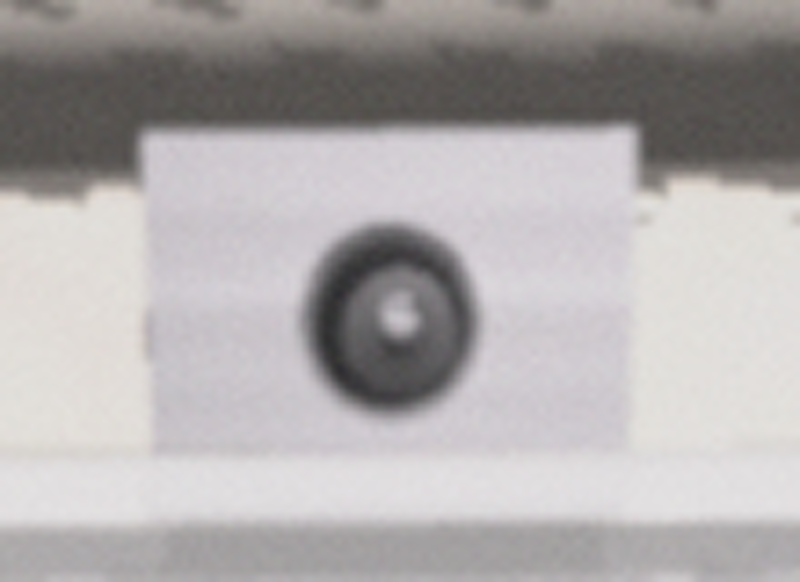

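Request:
play_rows(series=[[[1, 0.0005, -0.0005, -0.003, 0], [1, 0.0005, -0.0005, -0.006, 0], [1, 0.0005, -0.0005, -0.008, 0], [1, 0.0005, -0.0005, -0.009, 0], [1, 0.0005, -0.0005, -0.0095, 0], [1, 0.0005, -0.0005, -0.0095, 0]]])

```text
t: 33.45
tool_pos: [0.5941, 0.1259, 0.0801]
orientation: [-2.027, -2.4, 0.0]
force: [-0.6, -0.6, -3.7]
opening: 0.0139
```

```bash
python3 - <<'E'
from h import *
np.set_printoptions(precision=4,suppress=True)
s=sensors.read_state();print(s['t'],s['tool_pos'],s['orientation'],s['opening'],s['force'],s['wrist_torque'])
c=grab('wrist','wr18.png');c=grab('scene','sc18.png')
E
python3 crop.py wr18.png wr18c.png 230 0 340 80;python3 crop.py sc18.png sc18c.png 210 170 330 260
```

```text
33.45 [0.5941 0.1259 0.0801] [-2.0272 -2.3999  0.0001] 0.0138879874701299 [-0.5937 -0.5898 -3.7381] [-0.0199  0.0645 -0.0342]
7.2727272727272725
6.666666666666667
```

View pics/wr18c.png

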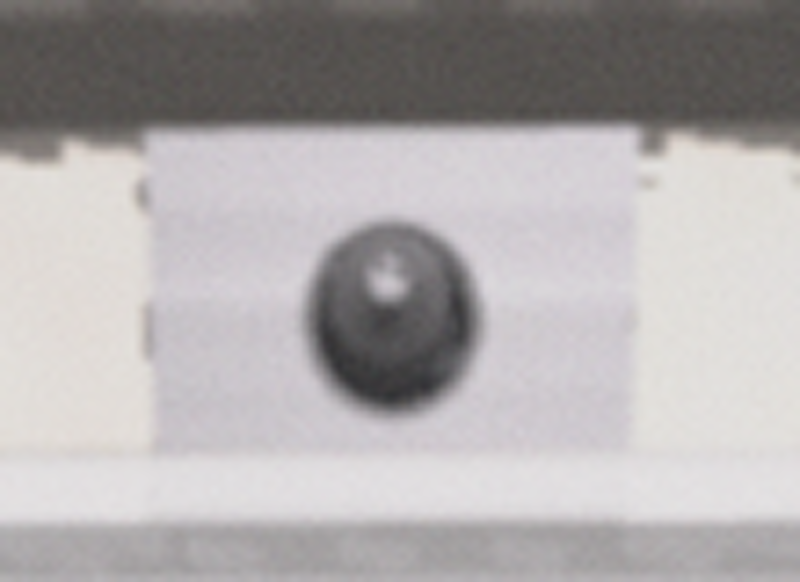

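View pics/sc18c.png

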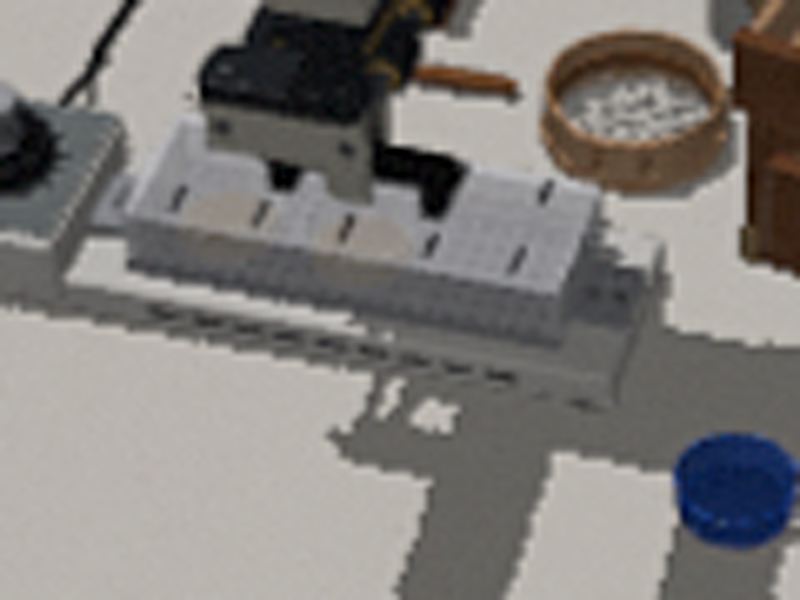

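Both pegs are through. I press down 1–2 mm until contact before releasing.

Request:
play_rows(series=[[[1, 0, 0, -0.001, 0], [1, 0, 0, -0.0015, 0], [1, 0, 0, -0.0015, 0], [1, 0, 0, -0.0015, 0]]])

```text
t: 33.95
tool_pos: [0.5946, 0.126, 0.0798]
orientation: [2.027, 2.399, 0.001]
force: [-4.1, -0.5, 4.7]
opening: 0.0134
```

Request:
play_rows(series=[[[0.6, 0, 0, 0, 0], [0.3, 0, 0, 0, 0], [0, 0, 0, 0, 0], [0, 0, 0, 0, 0], [0, 0, 0, 0.02, 0], [0, 0, 0, 0.05, 0], [0, 0, 0, 0.09, 0], [0, 0, 0, 0.1, 0]]], force=10)

```text
t: 34.75
tool_pos: [0.5967, 0.1262, 0.1842]
orientation: [2.024, 2.396, 0.009]
force: [1.0, 0.8, 1.2]
opening: 0.0463
```

```bash
python3 - <<'E'
from h import *
import pickle
np.set_printoptions(precision=4,suppress=True)
s=sensors.read_state();print(s['t'],s['tool_pos'],s['orientation'],s['opening'],s['force'],s['wrist_torque'])
c=grab('wrist','wr19.png');pickle.dump(c,open('wr19.pkl','wb'));c=grab('scene','sc19.png')
E
python3 crop.py sc19.png sc19c.png 190 160 430 330
```

```text
34.75 [0.5967 0.1262 0.1842] [2.0239 2.396  0.0087] 0.04630505674328534 [0.9852 0.7783 1.1529] [-0.0063  0.0526 -0.0333]
3.3333333333333335
```

View pics/wr19.png

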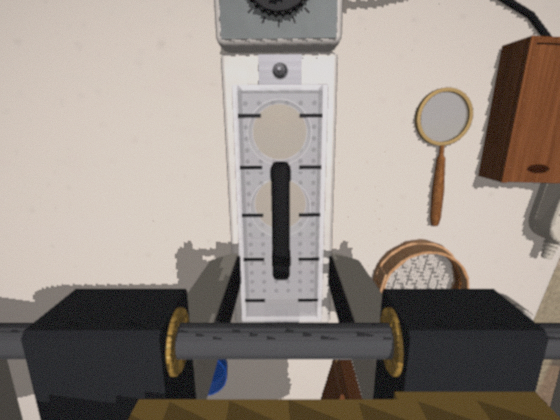

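View pics/sc19c.png

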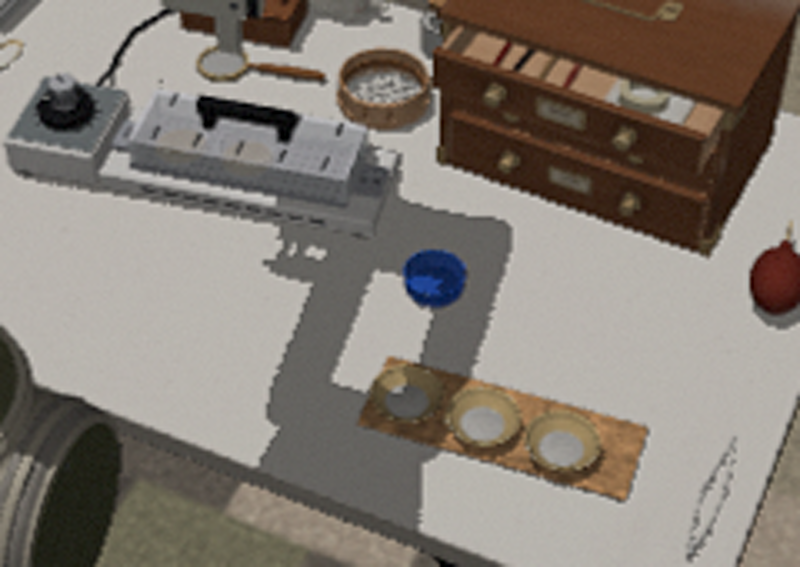

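Request:
play_rows(series=[[[0, -0.01, 0.04, 0, 0], [0, -0.02, 0.08, 0, 0], [0, -0.03, 0.115, 0, 0], [0, -0.03, 0.115, 0, 0], [0, -0.03, 0.115, 0, 0]]])

```text
t: 35.35
tool_pos: [0.563, 0.2411, 0.1765]
orientation: [-2.024, -2.401, 0.004]
force: [-0.6, -0.4, 0.5]
opening: 0.0465
```

```bash
python3 - <<'E'
from h import *
import pickle
np.set_printoptions(precision=4,suppress=True)
s=sensors.read_state();print(s['t'],s['tool_pos'],s['orientation'],s['q'])
c=grab('wrist','wr20.png');pickle.dump(c,open('wr20.pkl','wb'));print(-c['R'].T@c['t'],proj(c,[.563,.3027,.081]))
E
python3 crop.py wr20.png wr20c.png 220 120 350 220
```

```text
35.35 [0.563  0.2411 0.1765] [-2.0241 -2.4011  0.0043] [ 0.3213  0.1976  1.5166 -0.0004  1.4304  0.1514]
[0.5502 0.3164 0.3282] [299.9584 142.9253]
6.0
```

View pics/wr20.png

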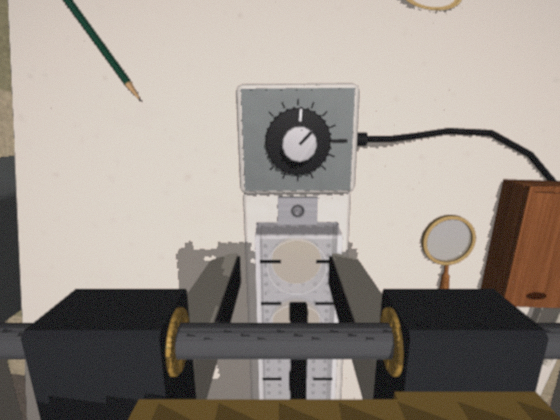

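View pics/wr20c.png

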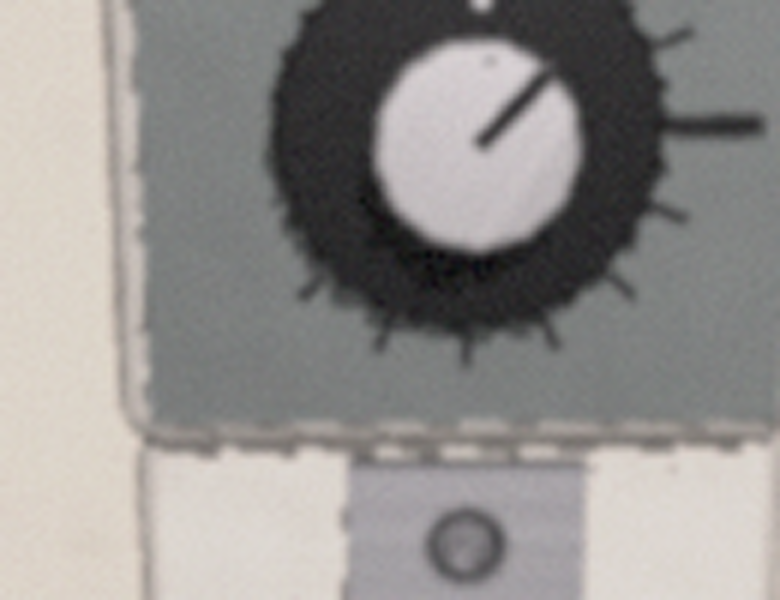

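```bash
python3 - <<'E'
from h import *
import pickle
np.set_printoptions(precision=4,suppress=True)
c=pickle.load(open('wr20.pkl','rb'))
f=lambda u,v,z: ray(c,220+u/6,120+v/6,z)
k=f(479,144,.081);e=f(550,70,.081);e0=f(482,145,.081);t=f(757,124,.042);t0=f(670,125,.042)
print(k,e,t,t0)
an=lambda d: np.degrees(np.arctan2(d[1],d[0]))
print('pointer',an(e-k),an(e-e0),'tick',an(t-k),an(t-t0), np.linalg.norm((t-k)[:2]),np.linalg.norm((t0-k)[:2]),'knob r',np.linalg.norm((f(375,144,.081)-f(584,144,.081))))
E
```

```text
[0.563  0.3019 0.081 ] [0.5697 0.3117 0.081 ] [0.6021 0.3087 0.042 ] [0.5904 0.3066 0.042 ]
pointer 55.720195581255446 57.375975408796265 tick 9.873833251108207 10.39001900386663 0.03958912209301669 0.027703407422776202 knob r 0.024757705077651588
```

Request:
play_rows(series=[[[0, 0, 0.03, 0, 0], [0, 0, 0.06, 0, 0], [0, 0, 0.061, -0.03, 0], [0, 0, 0.061, -0.055, 0], [0, 0, 0.061, -0.07, 0], [0, 0, 0.061, -0.07, 0], [0, 0, 0.061, -0.07, 0]]], force=6)

```text
t: 36.1
tool_pos: [0.5645, 0.301, 0.1089]
orientation: [-2.029, -2.399, 0.0]
force: [-0.4, 0.3, 0.5]
opening: 0.0466
```

```bash
python3 - <<'E'
from h import *
import pickle
np.set_printoptions(precision=4,suppress=True)
s=sensors.read_state();print(s['t'],s['tool_pos'],s['orientation'],s['q'])
c=grab('wrist','wr21.png');pickle.dump(c,open('wr21.pkl','wb'));print(-c['R'].T@c['t'],proj(c,[.563,.302,.081]))
E
```

```text
36.1 [0.5645 0.301  0.1089] [-2.0287 -2.3986  0.0005] [ 0.4098  0.3215  1.498  -0.      1.3224  0.2431]
[0.5516 0.3762 0.2607] [282.5488 257.718 ]
```

View pics/wr21.png

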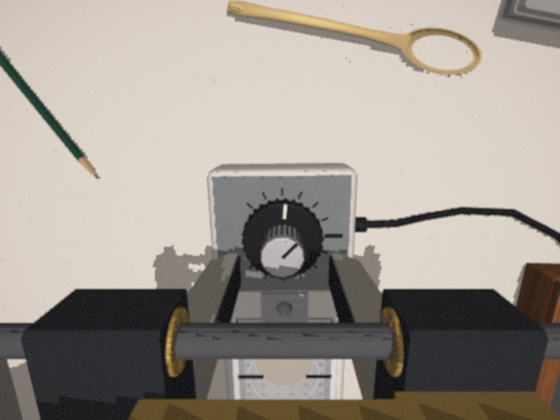

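Request:
play_rows(series=[[[0, -0.0015, 0.001, -0.02, 0], [0, -0.0015, 0.001, -0.032, 0], [0, -0.0015, 0.001, -0.036, 0], [0, -0.0015, 0.001, -0.036, 0], [0, -0.0015, 0.001, -0.036, 0]]])

```text
t: 36.65
tool_pos: [0.5631, 0.303, 0.0735]
orientation: [2.027, 2.4, 0.001]
force: [0.4, -0.4, 1.2]
opening: 0.0463
```

Request:
play_rows(series=[[[0.2, 0, -0.001, 0, 0], [0.4, 0, -0.001, 0, 0], [0.6, 0, -0.001, 0, 0], [0.7, 0, -0.001, 0, 0], [0.7, 0, -0.001, 0, 0], [0.7, 0, -0.001, 0, 0]]], force=6)

```text
t: 37.25
tool_pos: [0.5631, 0.302, 0.0731]
orientation: [2.027, 2.399, 0.001]
force: [1.9, -0.3, 1.6]
opening: 0.0248
```

Request:
play_rows(series=[[[0.7, 0, 0, 0, -0.1], [0.7, 0, 0, 0, -0.2], [0.7, 0, 0, 0, -0.3], [0.7, 0, 0, 0, -0.4], [0.7, 0, 0, 0, -0.5], [0.7, 0, 0, 0, -0.6], [0.7, 0, 0, 0, -0.6], [0.7, 0, 0, 0, -0.6]]])

```text
t: 38.05
tool_pos: [0.5633, 0.302, 0.0731]
orientation: [2.643, 1.697, 0.002]
force: [4.1, 0.6, 1.8]
opening: 0.0243
```

```bash
python3 - <<'E'
from h import *
import pickle
np.set_printoptions(precision=4,suppress=True)
s=sensors.read_state();print(s['t'],s['tool_pos'],s['orientation'],s['opening'],s['force'],s['wrist_torque'])
c=grab('wrist','wr22.png');pickle.dump(c,open('wr22.pkl','wb'))
E
python3 crop.py wr22.png wr22c.png 200 150 360 280
```

```text
38.05 [0.5633 0.302  0.0731] [2.6432 1.6972 0.002 ] 0.024317638012459928 [4.1342 0.5674 1.8064] [-0.0522 -0.5921  0.0447]
4.615384615384615
```

View pics/wr22c.png

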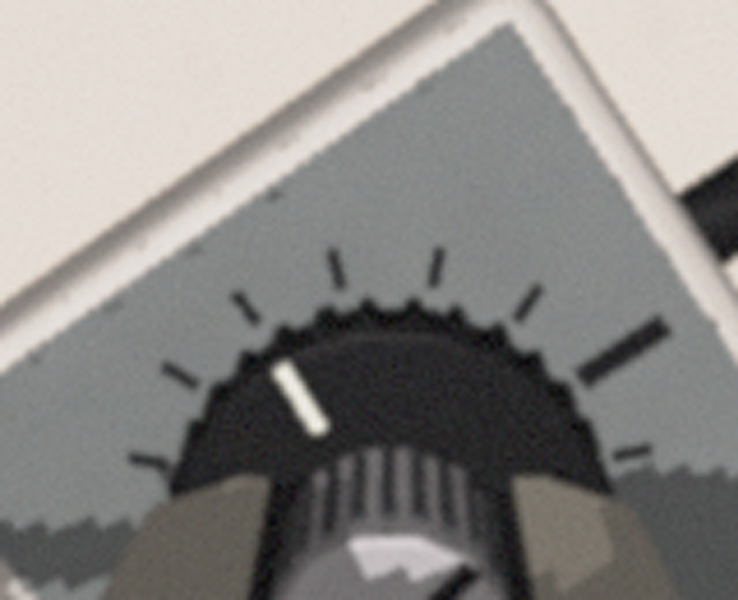

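Request:
play_rows(series=[[[0.7, 0, 0, 0, -0.1], [0.7, 0, 0, 0, -0.19], [0.7, 0, 0, 0, -0.21], [0.7, 0, 0, 0, -0.21], [0.3, 0, 0, 0, -0.21], [0, 0, 0, 0, -0.21], [0, 0, 0, 0, -0.21], [0, 0, 0, 0.03, -0.21]]])

```text
t: 38.9
tool_pos: [0.5586, 0.3003, 0.0972]
orientation: [-2.808, -1.408, 0.016]
force: [-0.6, -0.6, -0.6]
opening: 0.046
```

Request:
play_rows(series=[[[0, 0, 0, 0.03, 0.1], [0, 0, -0.02, 0.06, 0.24], [0, 0, -0.04, 0.075, 0.38], [0, 0, -0.06, 0.075, 0.52], [0, 0, -0.06, 0.075, 0.66], [0, 0, -0.06, 0.075, 0.81], [0, 0, -0.06, 0.075, 0.81], [0, 0, -0.06, 0.075, 0.81]]])

```text
t: 39.7
tool_pos: [0.5623, 0.2419, 0.1773]
orientation: [-2.032, -2.395, 0.001]
force: [0.2, -0.2, -0.8]
opening: 0.0469
```

```bash
python3 - <<'E'
from h import *
import pickle
np.set_printoptions(precision=4,suppress=True)
s=sensors.read_state();print(s['t'],s['tool_pos'],s['orientation'],s['q'])
c=grab('wrist','wr23.png');pickle.dump(c,open('wr23.pkl','wb'));print(proj(c,[.563,.302,.081]))
E
python3 crop.py wr23.png wr23c.png 220 100 350 200
```

```text
39.7 [0.5623 0.2419 0.1773] [-2.0317 -2.3955  0.001 ] [0.3225 0.1942 1.519  0.0001 1.4293 0.1585]
[299.6861 145.1566]
6.0
```

View pics/wr23c.png

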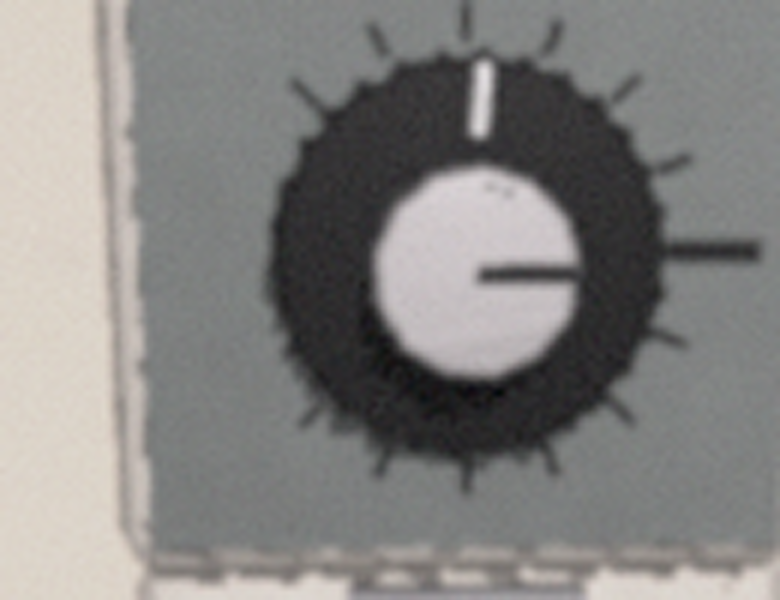

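View pics/wr23.png

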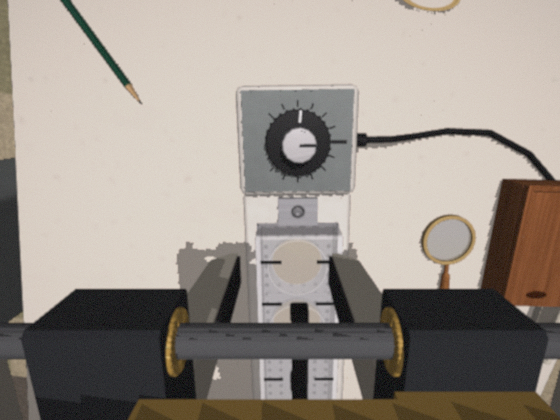

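```bash
python3 - <<'E'
from h import *
import pickle
np.set_printoptions(precision=4,suppress=True)
an=lambda d: np.degrees(np.arctan2(d[1],d[0]))
c=pickle.load(open('wr23.pkl','rb'))
f=lambda u,v,z: ray(c,220+u/6,100+v/6,z)
print('pointer',an(f(577,273,.081)-f(479,274,.081)),'tick',an(f(757,250,.042)-f(672,251,.042)), an(f(757,250,.042)-f(479,273,.081)))
print('mark',f(484,62,.055)[:2])
c=pickle.load(open('wr20.pkl','rb'))
m=[(cc) for cc in [1]]
E
python3 crop.py wr20.png wr20d.png 220 98 350 198
python3 - <<'E'
import sys; sys.path.insert(0,'.')
import os; os.chdir('.')
from h import *
import pickle
n=grab('side','s24.png');n=grab('scene','sc24.png')
E
python3 crop.py sc24.png sc24c.png 110 150 460 330; python3 crop.py si15.png /dev/null 0 0 10 10 2>/dev/null; python3 crop.py s24.png s24c.png 170 170 450 350
```

```text
pointer 9.97114586151982 tick 10.056237786823598 9.934282199649079
mark [0.5605 0.3264]
6.0
2.2857142857142856
2.857142857142857
```

View pics/wr20d.png

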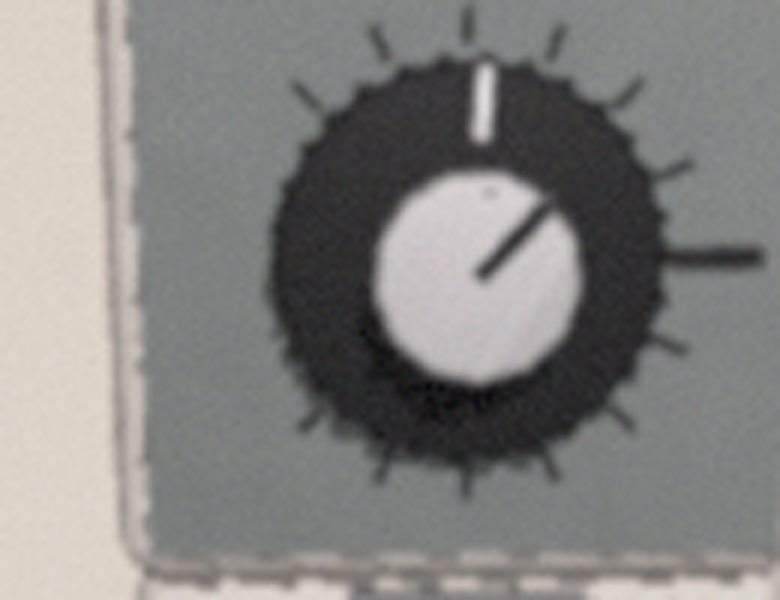

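View pics/sc24c.png

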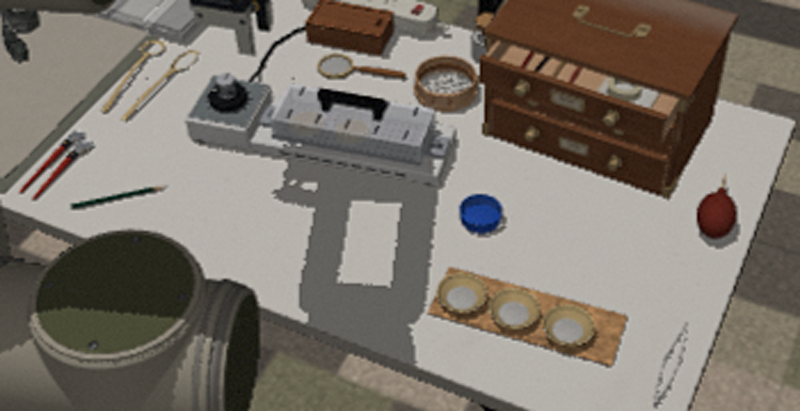

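View pics/s24c.png

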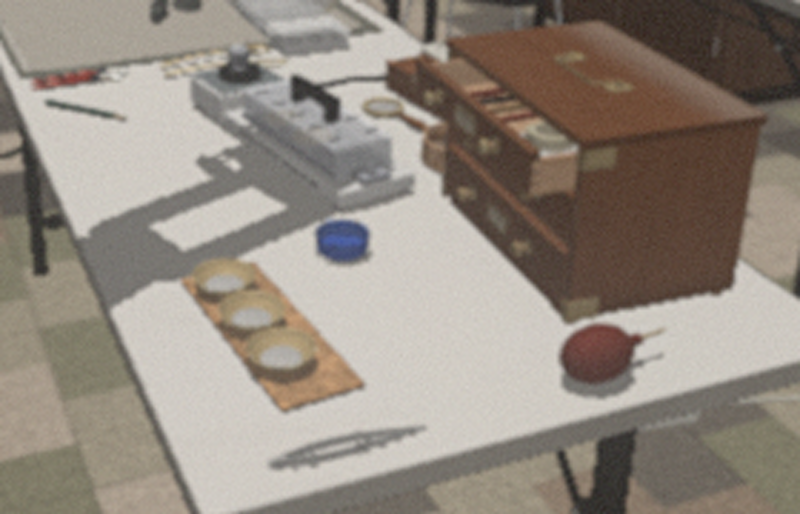

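```bash
python3 - <<'E'
from h import *
import pickle
np.set_printoptions(precision=4,suppress=True)
c=pickle.load(open('wr19.pkl','rb'));P=cloud(c)
for v in (170,200,240,270): print('handle',v,np.median(P[v-3:v+3,278:284].reshape(-1,3),0))
print('lug',np.median(P[64:68,264:272].reshape(-1,3),0),'deck',np.median(P[62:80,228:236].reshape(-1,3),0))
print([ray(c,279.5,131,.03),ray(c,280.5,205,.03)])
robot.close_job()
E
```

```text
handle 170 [0.5873 0.1672 0.0898]
handle 200 [0.5909 0.1455 0.0899]
handle 240 [0.5961 0.1145 0.0899]
handle 270 [0.6002 0.0899 0.0899]
lug [0.5636 0.2422 0.0299] deck [0.5337 0.2341 0.0229]
[array([0.5821, 0.1919, 0.03  ]), array([0.5938, 0.1267, 0.03  ])]
the job is handed in; nothing more can be done
```

The job is done and handed in at about 40 s; `close_job` gives no verdict, so these are my own last checks.

- **Brass dishes:** all three stand in a row on the cork mat, about 8 mm off its centre line by design. They look level in the scene and side pictures.
- **Glass dishes:** only two were there. They stand in bays 1 and 2, measured about 1 mm from the bay centres. I left the blue look-alike alone.
- **Cover:** both pegs are through the lugs. The handle top reads 89.8 to 89.9 mm along its whole length, where 90 mm is expected, and the lug top reads 29.9 mm, where 30 mm is expected. So it is flat and fully down.
- **Timer:** the pointer is at 10.0°, and the long tick is at 9.9 to 10.1°.
- **Outer ring:** its white mark looks the same before and after the turn.
- **Bystanders:** the pencil, tweezers and blower appear where they were. I did not measure them, and I did not specifically check the spoon.

One measurement disagreed. Slanted views of the pegs differed by a few millimetres, so I aligned the cover by sighting peg A through its lug hole and checking the other end in the scene camera.

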